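Seat the sprung cover of a satellite module with four captive screws

TASK

Close the black satellite module's floating silver cover with its four orange thumb screws, going crisscross (always the diagonally opposite screw next) and a little at a time so that the cover goes down level: first draw all four corners about half-way down, then turn each screw clockwise until the cover sits flat on its seat and the screw is snug. Go by feel, do not overtighten any screw, and leave the things around it where they are.

Things in the scene. Friction and masses are not known exactly. Their poses are not given: they have to be found in the camera images.
- module: Fixed matt-black open chassis box, 180 x 180 x 50 mm high, on a 4 mm silver ground plate (plate top z = 0.004). Origin: centre of its underside, z up, x and y along its sides. It carries the cover; the screw axes stand at (+-65, +-65) mm from its centre.
- cover: Silver cover plate, 176 x 176 x 6 mm, two dark panels on top. Origin: centre of its underside. Floats level on a springy gasket at the start (underside 60.5 mm above the module's origin); can sink and rock only. It meets a metal seat 6.3 to 10.7 mm down, differing from run to run, equal at all corners. Gasket: 0.4 N/mm a corner. The gasket is spoilt if the cover tilts past 0.045 rad.
- screw_a: Orange captive thumb screw at the +x +y corner; opposite screw: c. Origin: on its upright axis, underside of its flange, about 73 mm above the module's origin at the start; x along its grip bar. Flange 36 mm across, 8 mm high; on it the bar to pinch: 40 mm long (x), 12 mm thick (y), 8 to 42 mm above the origin, best gripped at 31 mm. Bars point up to 0.4 rad off the module's x axis at the start.
- screw_b: Screw at the -x +y corner, opposite d; shape and origin as screw_a. All four: clockwise seen from above tightens, and the screw sinks 6 mm per radian as it turns (follow it down), 1.3 to 2.2 rad in all. Its lock friction holds it where it is let go. A sprung steel washer, 22 mm across, hangs under the flange, 0.3 to 1 mm above the cover at the start.
- screw_c: Screw at the -x -y corner, opposite a; shape and origin as screw_a. Moment to turn any of the four: 0.2 Nm free, plus 0.006 Nm per N between washer and cover (less 0.006 per N that you push down on it). On the gasket up to 9 N; once a corner is on its seat about 14 N more per mm of screw travel (85 N per rad). Snug: about 20 N, 0.32 Nm. Under 12 N is loose, over 28 N overtightened.
- screw_d: Screw at the +x -y corner, opposite b; shape, origin and behaviour as the others. If two neighbouring screws run 2.6 mm or more ahead of the other two, the cover cants over one edge (0.02 rad) and pinches the gasket; a diagonal pair drawn down evenly brings all four corners down level.
- corner_a (a point): Point on the cover's top face under screw a, at its +x +y corner, 65 mm from the centre along x and y.
- corner_b (a point): Point on the cover's top face under screw b, at its -x +y corner, 65 mm from the centre along x and y.
- corner_c (a point): Point on the cover's top face under screw c, at its -x -y corner, 65 mm from the centre along x and y.
- corner_d (a point): Point on the cover's top face under screw d, at its +x -y corner, 65 mm from the centre along x and y.
- probe: Grey pen-like measuring probe, 155 mm long, 20 mm thick, lying on the bench; a bystander. Origin under its middle, x along it.
- tape_roll: Copper-coloured roll, 76 mm across, 30 mm high, lying flat; a bystander. Origin: centre of its underside.
- parts_tray: Blue two-part tray, 100 x 140 x 35 mm; a bystander. Origin: centre of its underside.
- jar: Amber jar with white cap, 54 mm across, 70 mm high; a bystander. Origin: centre of its underside.

How it is judged:
By the outcome, as a careful person would: the job done as asked, in the order asked, and still so for the second after the job is handed in, with the robot touching nothing.
It also fails if it takes over 72 s, if anything falls off the work surface, if the arm or the gripper's body presses on something with over 40 N, if the wrist force passes 120 N, or if a joint passes its speed limit or range.

ROBOT

A 6-joint arm with a two-finger parallel gripper is mounted at the origin on the work surface. World frame = base frame: x ahead of the robot, y to its left, z up, the work surface at z = 0. Lengths are in m, angles in rad, forces in N, time in s.
With the tool pointing down it reaches from about 0.3 to 0.875 m from the base axis. Payload 6.4 kg.
Tool frame: the origin (TCP) lies between the finger pads; the fingertips stand tip_extent ahead of it and the grasp point (between the pads) lies 5 mm behind it (tip_extent is the distance from the TCP to the fingertips, in m); z points along the fingers, y is the direction in which the jaws open and shut (so a half turn about z gives the same grasp; the last joint's range is limited). The gripper opens to 85 mm and grips with 20 to 120 N. Pads are 22 mm wide; open, the fingers measure 114 mm over their backs; the gripper's body (76 mm by 85 mm) begins 54 mm behind the grasp point. The pads swing forward as they close: fully open they stand 13 mm farther back than shut.
Start: joints at [-1.483, 0.181, 1.607, -0, 1.354, -0.206], TCP at [0.167, -0.55, 0.245] pointing down, gripper open.
Joint ranges: [-2.99, 2.99], [-0.89, 2.07], [0.3, 2.58], [-1.14, 4.28], [0, 2.63], [-3.12, 3.12]. Speed limits (rad/s): [2.57, 2.57, 3.01, 3.14, 3.14, 3.14].

INTERFACE

Orientations are given as a unit quaternion [w, x, y, z].
In Python, from bench import * gives the robot as it stands.
- The arm moves only by the shell command python3 -m jog 'ROWS'. ROWS is JSON, a list of rows, each a list of 3 entries, a list of its own where there are three numbers: the shift along the tool's x, y, z in mm, then the turn, a rotation vector about the tool's x, y, z in rad, then the opening, from 0 (shut) to 1 (fully open). A call has 1 to 20 rows; each row is the pose to reach, as a shift and turn from the pose measured when the call began, along the tool's axes at that moment; what a row does not reach only later rows make up. A row lasts 1/12 s, in which the tool goes at most 41.7 mm and 7.16 degrees, less where a joint would pass 70% of its speed; a pose out of reach is approached as far as the arm can. A call with a gripper value outside its range is refused whole. The fingers move at their own pace and stop on an object; the grip force is fixed at half the most. Time passes only in rows, so rows that repeat a pose let the fingers close. It gives the time, the measured TCP pose, the force and the opening at its end, in the units of the state.
- get_obs(): the state, without advancing time (a new reading comes with each control period).
- camera(name): name is "scene" or "top"; returns (picture, depth): 480x640x3 uint8, red, green, blue; 480x640 float32, m along the optical axis (not along the pixel's ray), 0 where there is no reading.
- get_calibration(name): a dict with "fx", "fy", "cx", "cy" (pixels), "world_from_camera" (4x4, takes a point from camera to world coordinates). Camera axes: x right, y down, z forward; pixel columns grow to the right and rows downward; lengths in m; the calibration is good to about 2 mm. A picture is of the moment at which its call begins. get_calibration takes no time and is no camera call.
- hand_in(): hands the job in, once; it reports no verdict.
The state is a dict: "time_s": time; "q": joint angles; "dq": joint speeds; "joint_efforts": joint torques, N m; "eef_pos": TCP position; "eef_rot": TCP orientation; "wrist_force": force on the tool from outside, world axes, zero at the start; "torque": the same for the moment, N m; "opening": opening from 0.0 (shut) to 1.0 (fully open).
Only numpy, scipy, OpenCV 4.12 (cv2) and the standard library are available. Lean on these libraries where they do the work, as an engineer would, in place of code of your own. Each camera call takes 0.05 s, during which the arm holds its last target.

## Working session

There is one attempt and no reset: what is moved stays moved. The work goes in short steps, Python scripts to look and compute and a shell command to move; the robot and the scene stay as the last step left them, time stands still between calls to the robot, and variables do not carry over. Pictures are saved under pics/ and viewed, and the job is handed in when it is done.

```bash
ls; mkdir -p pics; python3 - <<'E'
from bench import *
import cv2,numpy as np
o=get_obs()
for k,v in o.items(): print(k,np.round(v,4))
for n in ("scene","top"):
    p,d=camera(n); cv2.imwrite(f"pics/{n}0.png",cv2.cvtColor(p,cv2.COLOR_RGB2BGR)); np.save(f"pics/{n}0d.npy",d)
    c=get_calibration(n); print(n,c['fx'],c['fy'],c['cx'],c['cy']); print(np.round(c['world_from_camera'],4))
E
```

```text
pics
time_s 0.0
q [-1.4833  0.1815  1.608  -0.      1.3538 -0.2063]
dq [ 0.0002 -0.0024 -0.0003  0.0006 -0.0004  0.0005]
joint_efforts [ 2.50000e-03 -4.44875e+01 -3.51332e+01 -2.00000e-04  9.00000e-03
  0.00000e+00]
eef_pos [ 0.1665 -0.5498  0.2444]
eef_rot [-9.000e-04  9.892e-01  1.464e-01  1.000e-04]
wrist_force [ 0.6343 -0.1004 -0.785 ]
torque [-0.0272 -0.0145  0.0077]
opening 1.0
scene 471.46714896946423 471.46714896946423 321.1802053609047 240.67783627626528
[[ 0.8558  0.3204 -0.4062  0.96  ]
 [ 0.5171 -0.5066  0.6899 -0.6962]
 [ 0.0153 -0.8005 -0.5992  0.7271]
 [ 0.      0.      0.      1.    ]]
top 584.4855028122047 584.4855028122047 324.3946457781589 244.7359282372554
[[ 2.2900e-02 -9.8550e-01  1.6810e-01  3.1610e-01]
 [-9.9970e-01 -2.3000e-02  1.2000e-03 -3.3000e-03]
 [ 2.7000e-03 -1.6810e-01 -9.8580e-01  1.5722e+00]
 [ 0.0000e+00  0.0000e+00  0.0000e+00  1.0000e+00]]
```

View pics/scene0.png

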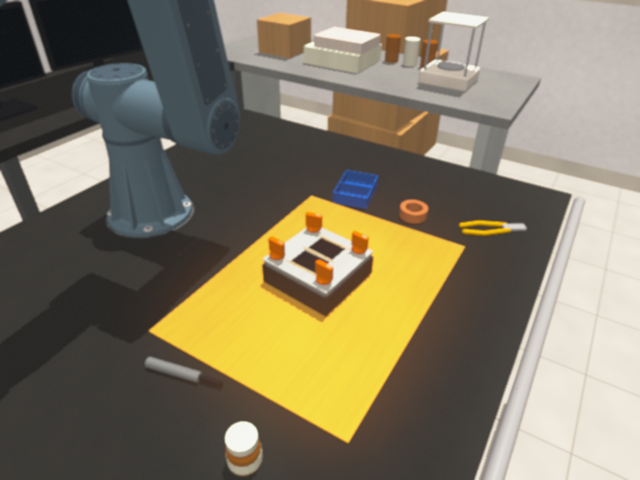

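View pics/top0.png

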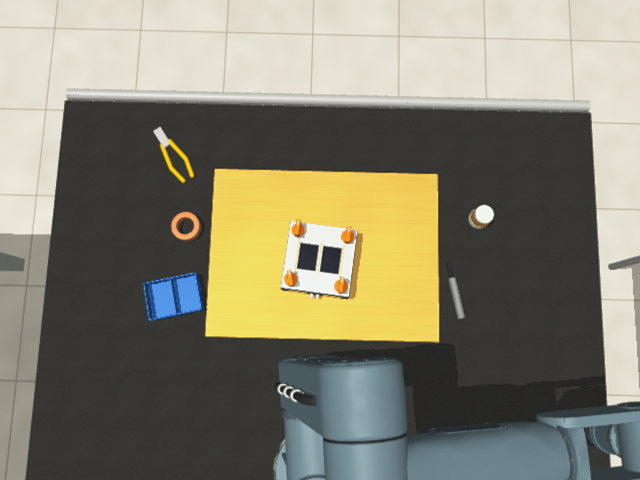

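```bash
cat > h.py <<'E'
from bench import *
import cv2,numpy as np
def uvz(cal,u,v,z):
    T=cal['world_from_camera']; r=np.stack([(u-cal['cx'])/cal['fx'],(v-cal['cy'])/cal['fy'],np.ones_like(u,float)],-1)@T[:3,:3].T
    s=(z-T[2,3])/r[...,2]; return T[:3,3]+r*s[...,None]
def cloud(cal,d):
    v,u=np.mgrid[0:480,0:640]; T=cal['world_from_camera']
    P=np.stack([(u-cal['cx'])/cal['fx']*d,(v-cal['cy'])/cal['fy']*d,d],-1)
    return P@T[:3,:3].T+T[:3,3]
def orange(p):
    h=cv2.cvtColor(p,cv2.COLOR_RGB2HSV); return ((h[...,0]<17)&(h[...,1]>150)&(h[...,2]>120))
E
python3 - <<'E'
from h import *
for n in ("top","scene"):
    p=cv2.cvtColor(cv2.imread(f"pics/{n}0.png"),cv2.COLOR_BGR2RGB); d=np.load(f"pics/{n}0d.npy"); c=get_calibration(n)
    W=cloud(c,d); m=orange(p)&(W[...,0]>.25)&(W[...,0]<.7)&(abs(W[...,1])<.2)
    k,l,s,ce=cv2.connectedComponentsWithStats(m.astype('uint8'))
    for i in range(1,k):
        if s[i,4]<15: continue
        q=W[(l==i)]; print(n,np.round(ce[i]),s[i,4],'z',np.round(np.percentile(q[:,2],[5,50,95]),4))
        t=q[q[:,2]>.108]
        if len(t)>5:
            mn=t[:,:2].mean(0); w,V=np.linalg.eigh(np.cov(t[:,:2].T)); a=V[:,1]*np.sign(V[0,1])
            print('   bar',len(t),np.round(mn,4),'yaw',round(float(np.arctan2(a[1],a[0])),3),'sd',np.round(np.sqrt(w),4))
    # cover silver
    g=cv2.cvtColor(p,cv2.COLOR_RGB2HSV)
    mm=(abs(W[...,2]-.0705)<.006)&(abs(W[...,0]-.45)<.25)&(abs(W[...,1])<.2)
    v,u=np.nonzero(mm); Q=W[mm]; print('cover',len(Q),Q.mean(0).round(4),cv2.minAreaRect(Q[:,:2].astype('float32')*1000))
E
for n in scene top; do python3 -c "
import cv2
i=cv2.imread('pics/${n}0.png')
i=i[215:310,260:380] if '$n'=='top' else i[195:315,245:390]
cv2.imwrite('pics/${n}0c.png',cv2.resize(i,None,fx=5,fy=5,interpolation=cv2.INTER_CUBIC))"; done
```

```text
top [300. 229.] 74 z [0.0797 0.0902 0.1205]
   bar 26 [0.607  0.0655] yaw -0.2 sd [0.0024 0.0127]
top [348. 236.] 81 z [0.0817 0.0887 0.1227]
   bar 30 [ 0.5823 -0.0586] yaw -0.2 sd [0.0044 0.0528]
top [293. 279.] 67 z [0.0818 0.0888 0.1237]
   bar 25 [0.4632 0.0731] yaw 0.461 sd [0.0052 0.0511]
top [342. 285.] 74 z [0.0808 0.0888 0.1245]
   bar 30 [ 0.4588 -0.0448] yaw -0.262 sd [0.0046 0.0306]
cover 3558 [0.5364 0.0119 0.0712] ((537.852294921875, 11.783203125), (176.22755432128906, 177.20269775390625), 83.46314239501953)
scene [313. 222.] 248 z [0.083  0.0985 0.118 ]
   bar 72 [0.4818 0.079 ] yaw 0.238 sd [0.0018 0.0114]
scene [359. 243.] 261 z [0.0828 0.0993 0.1191]
   bar 81 [0.6104 0.0637] yaw -0.106 sd [0.0017 0.0117]
scene [276. 249.] 254 z [0.082  0.0987 0.1186]
   bar 75 [ 0.4682 -0.0502] yaw -0.052 sd [0.0017 0.0121]
scene [323. 272.] 321 z [0.0736 0.0989 0.1195]
   bar 108 [ 0.5931 -0.0637] yaw -0.223 sd [0.0032 0.0119]
cover 3281 [0.5403 0.0052 0.071 ] ((536.237548828125, 11.764266967773438), (181.00038146972656, 179.0096435546875), 83.35597229003906)
```

View pics/top0c.png

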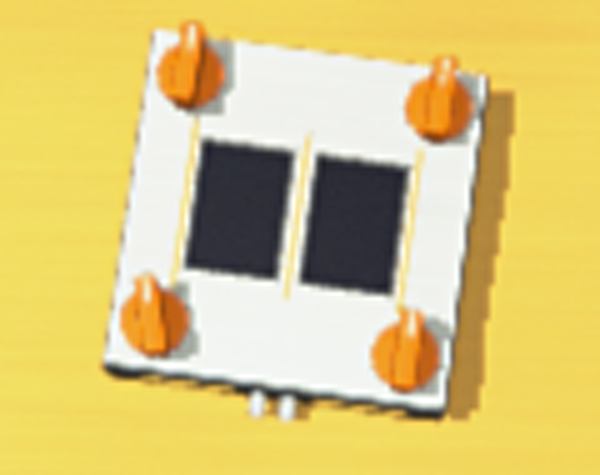

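```bash
python3 - <<'E'
from h import *
C=np.array([.537,.0118]); th=-.115; R=np.array([[np.cos(th),-np.sin(th)],[np.sin(th),np.cos(th)]])
img=np.full((600,800,3),255,'uint8')
for j,(nm,s) in enumerate(dict(a=(1,1),b=(-1,1),c=(-1,-1),d=(1,-1)).items()):
    ax=C+R@(np.array(s)*.065); o=np.array([100+200*j,150])
    for n,col,r0 in (("top",(255,0,0),0),("scene",(0,0,255),300)):
        p=cv2.cvtColor(cv2.imread(f"pics/{n}0.png"),cv2.COLOR_BGR2RGB); d=np.load(f"pics/{n}0d.npy"); c=get_calibration(n)
        W=cloud(c,d); m=orange(p)&(np.hypot(W[...,0]-ax[0],W[...,1]-ax[1])<.03)
        for q in W[m]:
            x,y=(q[:2]-ax)*1000*4
            hi=q[2]>.094
            cv2.circle(img,(int(o[0]-y),int(o[1]+r0-x)),2,col if hi else (180,220,180),-1)
        cv2.circle(img,(int(o[0]),int(o[1]+r0)),72,(0,0,0),1); cv2.circle(img,(int(o[0]),int(o[1]+r0)),3,(0,0,0),-1)
        F=W[m&(W[...,2]<.092)]
        B=W[m&(W[...,2]>.094)&(W[...,2]<.13)]
        w,V=np.linalg.eigh(np.cov(B[:,:2].T)); a=V[:,1]*np.sign(V[0,1])
        T=W[m&(W[...,2]>.115)]
        print(nm,n,ax.round(4),len(B),B[:,:2].mean(0).round(4),'yaw',round(float(np.arctan2(a[1],a[0])),3),np.sqrt(w).round(4), 'flange', cv2.minEnclosingCircle((F[:,:2]*1000).astype('float32')))
cv2.imwrite('pics/plan.png',img)
E
```

```text
a top [0.609  0.0689] 42 [0.6065 0.067 ] yaw -0.168 [0.0041 0.0125] flange ((608.7929077148438, 68.66114807128906), 16.413074493408203)
a scene [0.609  0.0689] 159 [0.6103 0.0638] yaw -0.101 [0.0016 0.0118] flange ((614.6414794921875, 70.92291259765625), 23.305652618408203)
b top [0.4799 0.0838] 33 [0.4785 0.0813] yaw 0.239 [0.0042 0.0122] flange ((479.1871032714844, 83.66006469726562), 16.4294490814209)
b scene [0.4799 0.0838] 153 [0.4819 0.079 ] yaw 0.219 [0.0016 0.0114] flange ((480.7197570800781, 78.380859375), 17.664596557617188)
c top [ 0.465  -0.0453] 31 [ 0.4639 -0.0458] yaw -0.133 [0.0046 0.0124] flange ((464.6857604980469, -45.647743225097656), 16.200332641601562)
c scene [ 0.465  -0.0453] 149 [ 0.4675 -0.0505] yaw -0.064 [0.0016 0.0119] flange ((465.9249267578125, -50.6894416809082), 18.280630111694336)
d top [ 0.5941 -0.0602] 32 [ 0.5905 -0.0602] yaw -0.121 [0.0043 0.0126] flange ((593.7130737304688, -60.16862869262695), 16.28194236755371)
d scene [ 0.5941 -0.0602] 188 [ 0.5942 -0.0645] yaw -0.182 [0.0027 0.012 ] flange ((597.7615966796875, -66.11970520019531), 22.808582305908203)
```

View pics/plan.png

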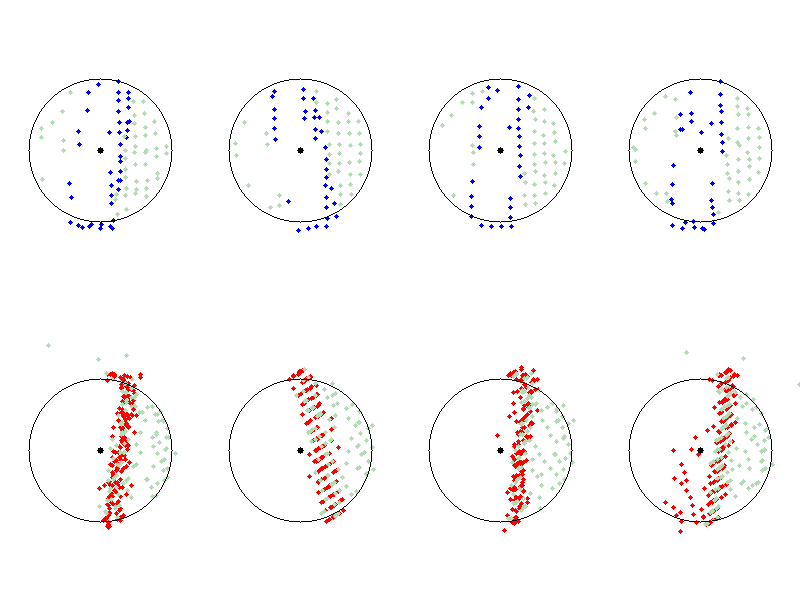

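View pics/scene0c.png

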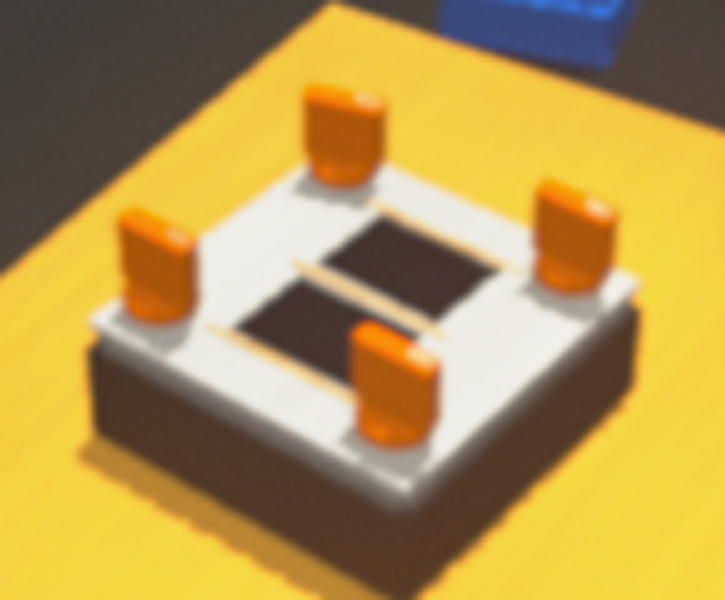

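```bash
cat >> h.py <<'E'
from scipy.spatial.transform import Rotation as Ro
S=dict(a=(.609,.0689),b=(.4796,.0838),c=(.4649,-.0454),d=(.594,-.0602))
def rot(o): w,x,y,z=o['eef_rot']; return Ro.from_quat([x,y,z,w])
def yaw(o): X=rot(o).as_matrix()[:,0]; return np.arctan2(X[1],X[0])
def to(x,y,z,psi):
    o=get_obs(); R=rot(o); t=Ro.from_euler('z',psi)*Ro.from_euler('x',np.pi)
    s=R.inv().apply(np.array([x,y,z])-o['eef_pos'])*1000; r=(R.inv()*t).as_rotvec()
    print('shift',s.round(1),'turn',r.round(3))
def st():
    o=get_obs(); print('t',round(o['time_s'],2),'pos',np.round(o['eef_pos'],4),'yaw',round(yaw(o)%(2*np.pi),3),'F',np.round(o['wrist_force'],1),'M',np.round(o['torque'],3),'op',round(o['opening'],3),'q6',round(o['q'][5],2))
E
python3 -c "
from h import *
import bench;print([n for n in dir(bench) if not n.startswith('_')])
print(globals().get('tip_extent'))
st();to(*S['a'],.175,3.03)"
```

```text
['MotionError', 'camera', 'get_calibration', 'get_obs', 'hand_in', 'tip_extent']
0.014
t 0.1 pos [ 0.1665 -0.5499  0.2445] yaw 0.294 F [ 0.1 -0.1 -0.5] M [-0.001 -0.041  0.021] op 1.0 q6 -0.21
shift [ 602.7 -464.    70.4] turn [ 0.000e+00 -2.000e-03 -2.736e+00]
```

```bash
python3 -m jog '[[[40,-31,0],[0,0,-0.12],1],[[100,-77,0],[0,0,-0.3],1],[[603,-464,30],[0,0,-2.736],0.5],[[603,-464,30],[0,0,-2.736],0.5],[[603,-464,30],[0,0,-2.736],0.5],[[603,-464,30],[0,0,-2.736],0.5],[[603,-464,30],[0,0,-2.736],0.5],[[603,-464,30],[0,0,-2.736],0.5],[[603,-464,30],[0,0,-2.736],0.5],[[603,-464,70],[0,0,-2.736],0.5],[[603,-464,70],[0,0,-2.736],0.5],[[603,-464,70],[0,0,-2.736],0.5],[[603,-464,70],[0,0,-2.736],0.5],[[603,-464,70],[0,0,-2.736],0.5],[[603,-464,70],[0,0,-2.736],0.5],[[603,-464,70],[0,0,-2.736],0.5],[[603,-464,70],[0,0,-2.736],0.5],[[603,-464,70],[0,0,-2.736],0.5],[[603,-464,70],[0,0,-2.736],0.5],[[603,-464,70],[0,0,-2.736],0.5]]'; python3 -c "
from h import *
st();to(*S['a'],.103,3.03)"
```

```text
time_s: 1.77
eef_pos: [0.61, 0.0727, 0.1738]
eef_rot: [-0.001, 0.17, 0.985, 0.001]
wrist_force: [-1.1, -0.1, -0.2]
opening: 0.496
t 1.77 pos [0.61   0.0727 0.1738] yaw 2.799 F [-1.1 -0.1 -0.2] M [0.026 0.025 0.051] op 0.496 q6 -1.3
shift [-0.5 -4.1 70.8] turn [ 0.002 -0.002 -0.231]
```

```bash
python3 -m jog '[[[-0.5,-4,10],[0,0,-0.231],0.45],[[-0.5,-4,30],[0,0,-0.231],0.45],[[-0.5,-4,50],[0,0,-0.231],0.4],[[-0.5,-4,65],[0,0,-0.231],0.4],[[-0.5,-4,70.8],[0,0,-0.231],0.4],[[-0.5,-4,70.8],[0,0,-0.231],0.4],[[-0.5,-4,70.8],[0,0,-0.231],0.4]]'; python3 - <<'E'
from h import *
st();to(*S['a'],.103,3.03)
for n in ("scene",):
    p,d=camera(n); i=p[150:330,220:400]; cv2.imwrite(f"pics/{n}1.png",cv2.cvtColor(cv2.resize(i,None,fx=3,fy=3),cv2.COLOR_RGB2BGR))
E
```

```text
time_s: 2.35
eef_pos: [0.609, 0.069, 0.103]
eef_rot: [-0.001, 0.056, 0.998, 0.001]
wrist_force: [-0.8, 0.2, -0.5]
opening: 0.401
t 2.35 pos [0.609 0.069 0.103] yaw 3.03 F [-0.8  0.2 -0.5] M [ 0.01  -0.003 -0.017] op 0.401 q6 -1.54
shift [-0.  -0.1  0. ] turn [ 0.003 -0.002 -0.   ]
```

View pics/scene1.png

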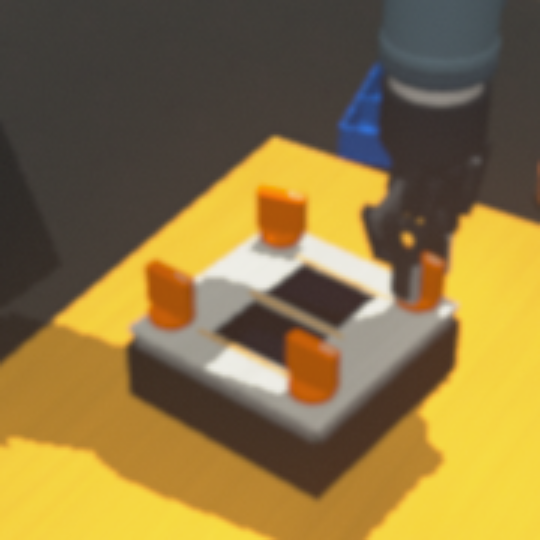

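The gripper straddles screw a at (430,285) in the crop, its finger in front of the bar. Close now.

```bash
python3 -m jog '[[[0,0,0],[0,0,0],0],[[0,0,0],[0,0,0],0],[[0,0,0],[0,0,0],0],[[0,0,0],[0,0,0],0]]'; python3 - <<'E'
from h import *
st()
E
```

```text
time_s: 2.73
eef_pos: [0.6107, 0.0689, 0.1055]
eef_rot: [0.001, 0.056, 0.998, 0.001]
wrist_force: [-0.3, 0.1, 5.9]
opening: 0.131
t 2.73 pos [0.6107 0.0689 0.1055] yaw 3.029 F [-0.3  0.1  5.9] M [ 0.102  0.063 -0.517] op 0.131 q6 -1.54
```

```bash
python3 -m jog '[[[0,0,0],[0,0,0],0]]'; python3 - <<'E'
from h import *
st()
E
python3 -m jog '[[[0,0,0],[0,0,0],0]]'; python3 - <<'E'
from h import *
st()
E
```

```text
time_s: 2.82
eef_pos: [0.6107, 0.0689, 0.1057]
eef_rot: [0.001, 0.056, 0.998, 0.001]
wrist_force: [0.4, 0.0, -8.1]
opening: 0.128
t 2.82 pos [0.6107 0.0689 0.1057] yaw 3.029 F [ 0.4  0.  -8.1] M [ 0.012 -0.121 -0.404] op 0.128 q6 -1.54
time_s: 2.9
eef_pos: [0.6106, 0.0688, 0.1056]
eef_rot: [0.001, 0.057, 0.998, 0.002]
wrist_force: [2.1, 0.9, -1.8]
opening: 0.128
t 2.9 pos [0.6106 0.0688 0.1056] yaw 3.028 F [ 2.1  0.9 -1.8] M [ 0.011 -0.198 -0.404] op 0.128 q6 -1.54
```

```bash
python3 -m jog '[[[0,0,0.4],[0,0,0.06],0],[[0,0,0.7],[0,0,0.12],0],[[0,0,0.7],[0,0,0.12],0]]'; python3 - <<'E'
from h import *
st()
E
python3 -m jog '[[[0,0,0.4],[0,0,0.06],0],[[0,0,0.7],[0,0,0.12],0],[[0,0,0.7],[0,0,0.12],0]]'; python3 - <<'E'
from h import *
st()
E
```

```text
time_s: 3.15
eef_pos: [0.6107, 0.0686, 0.105]
eef_rot: [0.001, 0.117, 0.993, 0.001]
wrist_force: [-0.1, -1.0, 0.6]
opening: 0.128
t 3.15 pos [0.6107 0.0686 0.105 ] yaw 2.907 F [-0.1 -1.   0.6] M [-0.249  0.025  0.04 ] op 0.128 q6 -1.42
time_s: 3.4
eef_pos: [0.6105, 0.0683, 0.1042]
eef_rot: [0.001, 0.176, 0.984, 0.001]
wrist_force: [-1.1, -1.7, 0.3]
opening: 0.129
t 3.4 pos [0.6105 0.0683 0.1042] yaw 2.787 F [-1.1 -1.7  0.3] M [-0.366  0.057  0.01 ] op 0.129 q6 -1.3
```

```bash
for i in 1 2; do python3 -m jog '[[[0,0,0.4],[0,0,0.06],0],[[0,0,0.7],[0,0,0.12],0]]' >/dev/null; python3 -c "
from h import *
st()";done
python3 - <<'E'
from h import *
p,d=camera("scene"); i=p[150:330,220:400]; cv2.imwrite(f"pics/scene2.png",cv2.cvtColor(cv2.resize(i,None,fx=3,fy=3),cv2.COLOR_RGB2BGR)); st()
E
```

```text
t 3.57 pos [0.6104 0.068  0.1036] yaw 2.668 F [-1.2 -1.4  0.6] M [-0.357  0.172  0.194] op 0.129 q6 -1.18
t 3.73 pos [0.6103 0.0677 0.1029] yaw 2.549 F [-1.4 -2.9  0.3] M [-0.391  0.187  0.197] op 0.13 q6 -1.06
t 3.78 pos [0.6103 0.0677 0.1028] yaw 2.546 F [-1.4 -2.2  1.2] M [-0.338  0.168  0.128] op 0.126 q6 -1.06
```

View pics/scene2.png

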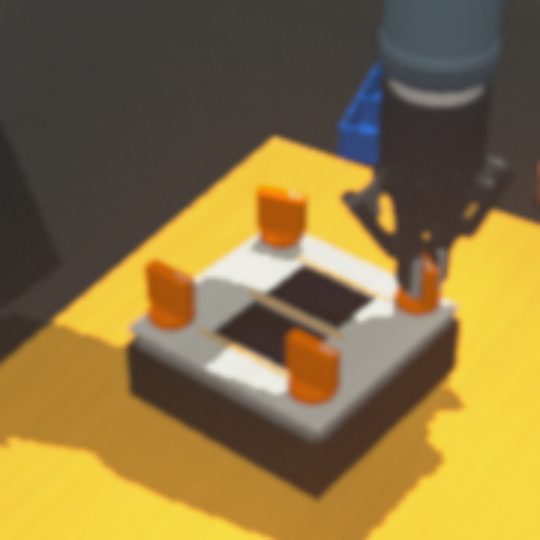

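```bash
python3 -m jog '[[[0,0,0.6],[0,0,0.1],0],[[0,0,1.2],[0,0,0.2],0],[[0,0,1.8],[0,0,0.3],0],[[0,0,1.8],[0,0,0.3],0]]' >/dev/null; python3 -c "
from h import *
st()"
python3 -m jog '[[[0,0,0],[0,0,0],0.4],[[0,0,0],[0,0,0],0.4],[[0,0,0],[0,0,0],0.4]]';python3 -c "
from h import *
st();to(*S['c'],.165,-.07+3.1416)"
```

```text
t 4.12 pos [0.6097 0.0671 0.101 ] yaw 2.246 F [-3.8 -4.3  2.1] M [-0.69   0.482 -0.09 ] op 0.13 q6 -0.76
time_s: 4.37
eef_pos: [0.6099, 0.0675, 0.101]
eef_rot: [0.0, 0.432, 0.902, 0.0]
wrist_force: [1.0, 0.2, -0.4]
opening: 0.401
t 4.37 pos [0.6099 0.0675 0.101 ] yaw 2.249 F [ 1.   0.2 -0.4] M [ 0.019 -0.038 -0.032] op 0.401 q6 -0.76
shift [   3.1 -183.7  -64.1] turn [ 0.     0.001 -0.823]
```

```bash
python3 -m jog '[[[0,0,-40],[0,0,0],0.4],[[3,-50,-50],[0,0,-0.12],0.4],[[3,-183.7,-50],[0,0,-0.823],0.4],[[3,-183.7,-50],[0,0,-0.823],0.4],[[3,-183.7,-50],[0,0,-0.823],0.4],[[3,-183.7,-50],[0,0,-0.823],0.4],[[3,-183.7,-50],[0,0,-0.823],0.4],[[3,-183.7,-40],[0,0,-0.823],0.4],[[3,-183.7,-30],[0,0,-0.823],0.4],[[3,-183.7,-30],[0,0,-0.823],0.4]]' ;python3 -c "
from h import *
st();to(*S['c'],.103,-.07+3.1416)"
```

```text
time_s: 5.2
eef_pos: [0.4638, -0.0449, 0.1291]
eef_rot: [-0.001, 0.036, 0.999, 0.001]
wrist_force: [0.4, -0.2, 0.0]
opening: 0.402
t 5.2 pos [ 0.4638 -0.0449  0.1291] yaw 3.07 F [ 0.4 -0.2  0. ] M [ 0.027 -0.006  0.03 ] op 0.402 q6 -1.85
shift [-1.1 -0.4 26.1] turn [ 0.001 -0.002 -0.001]
```

```bash
python3 -m jog '[[[-1,-0.4,14],[0,0,0],0.4],[[-1,-0.4,26],[0,0,0],0.4],[[-1,-0.4,26],[0,0,0],0.4],[[-1,-0.4,26],[0,0,0],0],[[-1,-0.4,26],[0,0,0],0],[[-1,-0.4,26],[0,0,0],0],[[-1,-0.4,26],[0,0,0],0],[[-1,-0.4,26],[0,0,0],0]]' ;python3 -c "
from h import *
st();to(*S['c'],.103,-.07+3.1416)"
```

```text
time_s: 5.87
eef_pos: [0.4651, -0.0453, 0.1036]
eef_rot: [-0.0, 0.036, 0.999, 0.001]
wrist_force: [-1.8, 0.2, 0.7]
opening: 0.129
t 5.87 pos [ 0.4651 -0.0453  0.1036] yaw 3.069 F [-1.8  0.2  0.7] M [ 0.099  0.218 -0.623] op 0.129 q6 -1.85
shift [ 0.1 -0.1  0.6] turn [ 0.001 -0.001 -0.002]
```

```bash
python3 -m jog '[[[0,0,0.6],[0,0,0.1],0],[[0,0,1.2],[0,0,0.2],0],[[0,0,1.8],[0,0,0.3],0],[[0,0,2.4],[0,0,0.4],0]]' >/dev/null; python3 -c "
from h import *
st()"
python3 -m jog '[[[0,0,0.6],[0,0,0.1],0],[[0,0,1.2],[0,0,0.2],0],[[0,0,1.8],[0,0,0.3],0],[[0,0,2.3],[0,0,0.38],0]]' >/dev/null; python3 -c "
from h import *
st()"
python3 -m jog '[[[0,0,0],[0,0,0],0.4],[[0,0,0],[0,0,0],0.4],[[0,0,0],[0,0,0],0.4]]' >/dev/null;python3 -c "
from h import *
st();to(*S['b'],.129,.225+3.1416)"
```

```text
t 6.2 pos [ 0.4652 -0.0458  0.1015] yaw 2.666 F [-1.8 -2.3 -0.1] M [-0.335  0.219  0.217] op 0.131 q6 -1.45
t 6.53 pos [ 0.4649 -0.0461  0.0992] yaw 2.282 F [-1.5 -2.3 -1.5] M [-0.39   0.273  0.24 ] op 0.129 q6 -1.06
t 6.78 pos [ 0.4653 -0.0461  0.0997] yaw 2.285 F [-0.  -0.4 -0.5] M [-0.004 -0.011 -0.009] op 0.398 q6 -1.07
shift [ 88.8  95.8 -29.5] turn [-1.000e-03  0.000e+00 -1.082e+00]
```

```bash
python3 -m jog '[[[0,0,-40],[0,0,-0.05],0.4],[[30,33,-50],[0,0,-0.17],0.4],[[89,96,-50],[0,0,-1.06],0.4],[[89,96,-50],[0,0,-1.06],0.4],[[89,96,-50],[0,0,-1.06],0.4],[[89,96,-50],[0,0,-1.06],0.4],[[89,96,-50],[0,0,-1.06],0.4],[[89,96,-50],[0,0,-1.06],0.4],[[89,96,-40],[0,0,-1.06],0.4],[[89,96,-30],[0,0,-1.06],0.4],[[89,96,-30],[0,0,-1.06],0.4]]' >/dev/null;python3 -c "
from h import *
st();to(*S['b'],.102,.2+3.1416)"
```

```text
t 7.7 pos [0.4783 0.0842 0.1277] yaw 3.343 F [-0.8  0.3 -0.7] M [-0.02   0.019 -0.078] op 0.396 q6 -1.84
shift [-1.3 -0.6 25.7] turn [-0.    -0.003  0.002]
```

```bash
python3 -m jog '[[[-1.3,-0.6,14],[0,0,0],0.4],[[-1.3,-0.6,25.5],[0,0,0],0.4],[[-1.3,-0.6,25.5],[0,0,0],0.4],[[-1.3,-0.6,25.5],[0,0,0],0],[[-1.3,-0.6,25.5],[0,0,0],0],[[-1.3,-0.6,25.5],[0,0,0],0],[[-1.3,-0.6,25.5],[0,0,0],0],[[-1.3,-0.6,25.5],[0,0,0],0]]' >/dev/null ;python3 -c "
from h import *
st()"
```

```text
t 8.37 pos [0.4799 0.084  0.1028] yaw 3.343 F [-1.6  2.1  2. ] M [ 0.323  0.342 -0.343] op 0.13 q6 -1.84
```

```bash
python3 -m jog '[[[0,0,0.6],[0,0,0.1],0],[[0,0,1.2],[0,0,0.2],0],[[0,0,1.8],[0,0,0.3],0],[[0,0,2.4],[0,0,0.4],0]]' >/dev/null; python3 -c "
from h import *
st()"
python3 -m jog '[[[0,0,0.6],[0,0,0.1],0],[[0,0,1.2],[0,0,0.2],0],[[0,0,1.8],[0,0,0.3],0],[[0,0,2.3],[0,0,0.38],0]]' >/dev/null; python3 -c "
from h import *
st()"
python3 -m jog '[[[0,0,0],[0,0,0],0.4],[[0,0,0],[0,0,0],0.4],[[0,0,0],[0,0,0],0.4]]' >/dev/null;python3 -c "
from h import *
st();to(*S['d'],.129,-.19+3.1416)"
```

```text
t 8.7 pos [0.4798 0.0837 0.1006] yaw 2.939 F [-1.6 -0.6 -0.4] M [-0.195  0.242  0.203] op 0.133 q6 -1.44
t 9.03 pos [0.4796 0.0833 0.0983] yaw 2.555 F [-1.6 -1.1 -0.6] M [-0.174  0.281  0.243] op 0.13 q6 -1.05
t 9.28 pos [0.48   0.0832 0.0986] yaw 2.557 F [ 0.8 -1.1  1. ] M [ 0.007 -0.051 -0.061] op 0.398 q6 -1.06
shift [-174.2  -56.8  -30.2] turn [-0.003 -0.    -0.395]
```

```bash
python3 -m jog '[[[0,0,-40],[0,0,-0.05],0.4],[[-50,-16,-50],[0,0,-0.17],0.4],[[-174,-57,-50],[0,0,-0.395],0.4],[[-174,-57,-50],[0,0,-0.395],0.4],[[-174,-57,-50],[0,0,-0.395],0.4],[[-174,-57,-50],[0,0,-0.395],0.4],[[-174,-57,-42],[0,0,-0.395],0.4],[[-174,-57,-32],[0,0,-0.395],0.4],[[-174,-57,-32],[0,0,-0.395],0.4]]' >/dev/null;python3 -c "
from h import *
st();to(*S['d'],.102,-.19+3.1416)"
```

```text
t 10.03 pos [ 0.5914 -0.0592  0.1278] yaw 2.953 F [-0.8  0.4 -1.3] M [ 0.021  0.012 -0.005] op 0.4 q6 -1.68
shift [-2.9 -0.5 25.8] turn [-0.002 -0.006  0.001]
```

```bash
python3 -m jog '[[[-2.9,-0.5,14],[0,0,0],0.4],[[-2.9,-0.5,25.5],[0,-0.004,0],0.4],[[-2.9,-0.5,25.5],[0,-0.004,0],0.4],[[-2.9,-0.5,25.5],[0,-0.004,0],0],[[-2.9,-0.5,25.5],[0,-0.004,0],0],[[-2.9,-0.5,25.5],[0,-0.004,0],0],[[-2.9,-0.5,25.5],[0,-0.004,0],0],[[-2.9,-0.5,25.5],[0,-0.004,0],0]]' >/dev/null ;python3 -c "
from h import *
st()"
python3 -m jog '[[[0,0,0.6],[0,0,0.1],0],[[0,0,1.2],[0,0,0.2],0],[[0,0,1.8],[0,0,0.3],0],[[0,0,2.4],[0,0,0.4],0]]' >/dev/null; python3 -c "
from h import *
st()"
```

```text
t 10.7 pos [ 0.5937 -0.0598  0.1026] yaw 2.953 F [-2.6  0.4 -0.6] M [0.224 0.419 0.193] op 0.127 q6 -1.68
t 11.03 pos [ 0.5937 -0.0599  0.1002] yaw 2.549 F [-0.6 -0.4 -2.6] M [-0.076  0.063  0.278] op 0.127 q6 -1.27
```

```bash

python3 -m jog '[[[0,0,0.6],[0,0,0.1],0],[[0,0,1.2],[0,0,0.2],0],[[0,0,1.7],[0,0,0.29],0]]' >/dev/null; python3 -c "
from h import *
st()"
python3 -m jog '[[[0,0,0],[0,0,0],0.4],[[0,0,0],[0,0,0],0.4],[[0,0,0],[0,0,0],0.4]]' >/dev/null;python3 - <<'E'
from h import *
st()
p,d=camera("top"); c=get_calibration("top")
i=p[215:310,260:380]; cv2.imwrite("pics/top3.png",cv2.cvtColor(cv2.resize(i,None,fx=5,fy=5),cv2.COLOR_RGB2BGR))
p,d=camera("scene"); i=p[180:330,230:400]; cv2.imwrite(f"pics/scene3.png",cv2.cvtColor(cv2.resize(i,None,fx=4,fy=4),cv2.COLOR_RGB2BGR))
to(*S['a'],.127,2.246)
E
```

```text
t 11.28 pos [ 0.5936 -0.06    0.0985] yaw 2.254 F [-1.3 -1.5 -3.3] M [-0.087  0.05   0.249] op 0.125 q6 -0.98
t 11.53 pos [ 0.5943 -0.0602  0.0992] yaw 2.256 F [ 0.4  0.5 -0.1] M [ 0.013  0.015 -0.005] op 0.4 q6 -0.98
shift [ 90.5  93.  -28.2] turn [-0.003  0.     0.009]
```

View pics/scene3.png

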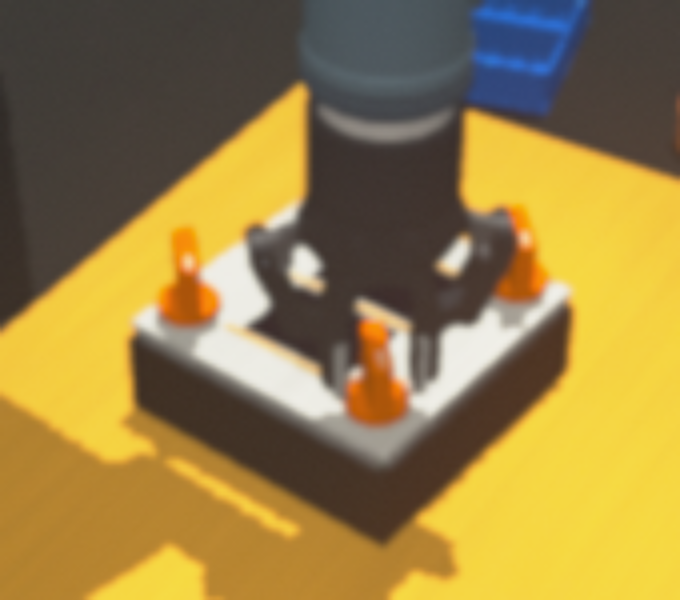

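```bash
python3 -m jog '[[[0,0,-40],[0,0,0],0.4],[[30,31,-50],[0,0,0],0.4],[[90,93,-50],[0,0,0],0.4],[[90,93,-50],[0,0,0],0.4],[[90,93,-40],[0,0,0],0.4],[[90,93,-28],[0,0,0],0.4],[[90,93,-28],[0,0,0],0.4]]' >/dev/null;python3 -c "
from h import *
st();to(*S['a'],.099,2.246)"
```

```text
t 12.22 pos [0.6074 0.0687 0.1238] yaw 2.257 F [-0.7 -0.  -0.6] M [-0.03  -0.022  0.006] op 0.4 q6 -0.77
shift [-0.9  1.5 24.8] turn [-0.006 -0.002  0.011]
```

```bash
python3 -m jog '[[[-0.9,1.3,14],[-0.004,0,0.011],0.4],[[-0.9,1.3,24.8],[-0.004,0,0.011],0.4],[[-0.9,1.3,24.8],[-0.004,0,0.011],0.4],[[-0.9,1.3,24.8],[-0.004,0,0.011],0],[[-0.9,1.3,24.8],[-0.004,0,0.011],0],[[-0.9,1.3,24.8],[-0.004,0,0.011],0],[[-0.9,1.3,24.8],[-0.004,0,0.011],0],[[-0.9,1.3,24.8],[-0.004,0,0.011],0]]' >/dev/null;python3 -c "
from h import *
st()"
python3 -m jog '[[[0,0,0.6],[0,0,0.1],0],[[0,0,1.2],[0,0,0.2],0]]' >/dev/null;python3 -c "
from h import *
st()"
```

```text
t 12.88 pos [0.609  0.0679 0.0993] yaw 2.246 F [-0.5 -4.5 -1.9] M [-0.715  0.015 -0.21 ] op 0.126 q6 -0.76
t 13.05 pos [0.6088 0.0677 0.0982] yaw 2.042 F [-1.9 -2.7 -1.9] M [-0.385  0.288  0.251] op 0.129 q6 -0.55
```

```bash

python3 -m jog '[[[0,0,0.5],[0,0,0.08],0],[[0,0,0.9],[0,0,0.15],0]]' >/dev/null;python3 -c "
from h import *
st()"
python3 -m jog '[[[0,0,0],[0,0,0],0.4],[[0,0,0],[0,0,0],0.4],[[0,0,0],[0,0,0],0.4]]' >/dev/null;python3 -c "
from h import *
st();to(*S['c'],.125,2.285)"
```

```text
t 13.22 pos [0.6085 0.0676 0.0973] yaw 1.889 F [-1.1 -2.6 -2.8] M [-0.371  0.148  0.232] op 0.129 q6 -0.4
t 13.47 pos [0.6089 0.0679 0.0979] yaw 1.891 F [-0.6 -0.3 -0.6] M [-0.003  0.02   0.005] op 0.402 q6 -0.4
shift [ -62.2 -172.5  -26.6] turn [-0.003 -0.    -0.394]
```

```bash
python3 -m jog '[[[0,0,-40],[0,0,-0.05],0.4],[[-17,-50,-50],[0,0,-0.17],0.4],[[-62,-172.5,-50],[-0.003,0,-0.394],0.4],[[-62,-172.5,-50],[-0.003,0,-0.394],0.4],[[-62,-172.5,-50],[-0.003,0,-0.394],0.4],[[-62,-172.5,-50],[-0.003,0,-0.394],0.4],[[-62,-172.5,-40],[-0.003,0,-0.394],0.4],[[-62,-172.5,-27],[-0.003,0,-0.394],0.4],[[-62,-172.5,-27],[-0.003,0,-0.394],0.4]]' >/dev/null;python3 -c "
from h import *
st();to(*S['c'],.0985,2.285)"
```

```text
t 14.22 pos [ 0.464  -0.0449  0.1241] yaw 2.286 F [-0.7  0.5 -0.8] M [0.028 0.017 0.054] op 0.402 q6 -1.07
shift [-1.   0.4 25.6] turn [-0.    -0.002  0.001]
```

```bash
python3 -m jog '[[[-1,0.4,14],[0,0,0],0.4],[[-1,0.4,25.5],[0,0,0],0.4],[[-1,0.4,25.5],[0,0,0],0.4],[[-1,0.4,25.5],[0,0,0],0],[[-1,0.4,25.5],[0,0,0],0],[[-1,0.4,25.5],[0,0,0],0],[[-1,0.4,25.5],[0,0,0],0],[[-1,0.4,25.5],[0,0,0],0]]' >/dev/null;python3 -c "
from h import *
st()"
python3 -m jog '[[[0,0,0.6],[0,0,0.1],0],[[0,0,1.2],[0,0,0.2],0],[[0,0,1.7],[0,0,0.28],0],[[0,0,2.1],[0,0,0.35],0]]' >/dev/null;python3 -c "
from h import *
st()"
python3 -m jog '[[[0,0,0],[0,0,0],0.4],[[0,0,0],[0,0,0],0.4],[[0,0,0],[0,0,0],0.4]]' >/dev/null;python3 -c "
from h import *
st();to(*S['b'],.125,2.556)"
```

```text
t 14.88 pos [ 0.4649 -0.0457  0.0993] yaw 2.286 F [-4.6 -2.4  3.5] M [-0.41   0.721 -0.093] op 0.124 q6 -1.07
t 15.22 pos [ 0.4646 -0.0459  0.0974] yaw 1.933 F [-3.3 -2.9 -2.4] M [-0.441  0.379  0.26 ] op 0.128 q6 -0.71
t 15.47 pos [ 0.4654 -0.0459  0.098 ] yaw 1.935 F [ 0.3  0.5 -0.2] M [ 0.025 -0.027 -0.066] op 0.397 q6 -0.72
shift [116.1  59.4 -27.1] turn [-0.001 -0.    -0.621]
```

```bash
python3 -m jog '[[[0,0,-40],[0,0,-0.05],0.4],[[40,20,-50],[0,0,-0.17],0.4],[[116,59.4,-50],[0,0,-0.621],0.4],[[116,59.4,-50],[0,0,-0.621],0.4],[[116,59.4,-50],[0,0,-0.621],0.4],[[116,59.4,-40],[0,0,-0.621],0.4],[[116,59.4,-28],[0,0,-0.621],0.4],[[116,59.4,-28],[0,0,-0.621],0.4]]' >/dev/null;python3 -c "
from h import *
st();to(*S['b'],.098,2.556)"
```

```text
t 16.13 pos [0.4785 0.0844 0.1245] yaw 2.559 F [-0.3  0.1 -0.1] M [ 0.045  0.059 -0.023] op 0.401 q6 -1.06
shift [-1.3  0.1 26.5] turn [-0.002 -0.003  0.003]
```

```bash
python3 -m jog '[[[-1.3,0,14],[0,0,0],0.4],[[-1.3,0,26.5],[0,0,0],0.4],[[-1.3,0,26.5],[0,0,0],0.4],[[-1.3,0,26.5],[0,0,0],0],[[-1.3,0,26.5],[0,0,0],0],[[-1.3,0,26.5],[0,0,0],0],[[-1.3,0,26.5],[0,0,0],0],[[-1.3,0,26.5],[0,0,0],0]]' >/dev/null;python3 -c "
from h import *
st()"
python3 -m jog '[[[0,0,0.6],[0,0,0.1],0],[[0,0,1.2],[0,0,0.2],0],[[0,0,1.7],[0,0,0.28],0],[[0,0,2.1],[0,0,0.35],0]]' >/dev/null;python3 -c "
from h import *
st()"
python3 -m jog '[[[0,0,0],[0,0,0],0.4],[[0,0,0],[0,0,0],0.4],[[0,0,0],[0,0,0],0.4]]' >/dev/null;python3 -c "
from h import *
st();to(*S['d'],.125,2.256)"
```

```text
t 16.8 pos [0.48   0.0834 0.0989] yaw 2.559 F [-2.9 -2.4  6.5] M [-0.467  0.538 -0.09 ] op 0.129 q6 -1.06
t 17.13 pos [0.4797 0.083  0.097 ] yaw 2.205 F [-3.5 -4.   2.3] M [-0.472  0.465  0.235] op 0.126 q6 -0.71
t 17.38 pos [0.4801 0.0832 0.0973] yaw 2.207 F [ 0.1 -0.6  0.2] M [-0.02  -0.021  0.037] op 0.398 q6 -0.71
shift [-183.     6.3  -27.7] turn [-0.002 -0.    -0.049]
```

```bash
python3 -m jog '[[[0,0,-40],[0,0,-0.05],0.4],[[-50,2,-50],[0,0,-0.049],0.4],[[-183,6,-50],[0,0,-0.049],0.4],[[-183,6,-50],[0,0,-0.049],0.4],[[-183,6,-50],[0,0,-0.049],0.4],[[-183,6,-50],[0,0,-0.049],0.4],[[-183,6,-40],[0,0,-0.049],0.4],[[-183,6,-28],[0,0,-0.049],0.4],[[-183,6,-28],[0,0,-0.049],0.4]]' >/dev/null;python3 -c "
from h import *
st();to(*S['d'],.098,2.256)"
```

```text
t 18.13 pos [ 0.5911 -0.059   0.1216] yaw 2.257 F [-0.8  0.9 -1.1] M [-0.034  0.035 -0.029] op 0.401 q6 -0.98
shift [-2.9  1.6 23.6] turn [-0.005 -0.006  0.001]
```

```bash
python3 -m jog '[[[-2.9,1.5,12],[-0.004,-0.004,0],0.4],[[-2.9,1.5,23.6],[-0.004,-0.004,0],0.4],[[-2.9,1.5,23.6],[-0.004,-0.004,0],0.4],[[-2.9,1.5,23.6],[-0.004,-0.004,0],0],[[-2.9,1.5,23.6],[-0.004,-0.004,0],0],[[-2.9,1.5,23.6],[-0.004,-0.004,0],0],[[-2.9,1.5,23.6],[-0.004,-0.004,0],0],[[-2.9,1.5,23.6],[-0.004,-0.004,0],0]]' >/dev/null;python3 -c "
from h import *
st()"
python3 -m jog '[[[0,0,0.6],[0,0,0.1],0],[[0,0,1.2],[0,0,0.2],0],[[0,0,1.7],[0,0,0.28],0],[[0,0,2.1],[0,0,0.35],0]]' >/dev/null;python3 -c "
from h import *
st()"
python3 -m jog '[[[0,0,0],[0,0,0],0.4],[[0,0,0],[0,0,0],0.4],[[0,0,0],[0,0,0],0.4]]' >/dev/null;python3 -c "
from h import *
st();to(*S['a'],.123,1.89)"
```

```text
t 18.8 pos [ 0.5935 -0.0599  0.0983] yaw 2.257 F [-4.5  1.9  2.3] M [0.288 0.668 0.246] op 0.122 q6 -0.99
t 19.13 pos [ 0.5934 -0.0599  0.0963] yaw 1.903 F [-2.2  0.4 -0. ] M [0.054 0.316 0.187] op 0.129 q6 -0.63
t 19.38 pos [ 0.5942 -0.0602  0.0969] yaw 1.905 F [ 0.  -0.7  0.1] M [-0.004  0.002  0.051] op 0.401 q6 -0.63
shift [117.1  56.3 -26. ] turn [-0.    -0.001  0.015]
```

```bash
python3 -m jog '[[[0,0,-40],[0,0,0],0.4],[[40,20,-50],[0,0,0.015],0.4],[[117,56,-50],[0,0,0.015],0.4],[[117,56,-50],[0,0,0.015],0.4],[[117,56,-38],[0,0,0.015],0.4],[[117,56,-25],[0,0,0.015],0.4],[[117,56,-25],[0,0,0.015],0.4]]' >/dev/null;python3 -c "
from h import *
st();to(*S['a'],.097,1.89)"
```

```text
t 19.97 pos [0.6068 0.0688 0.1188] yaw 1.892 F [-0.9  0.2 -0. ] M [-0.052  0.074 -0.041] op 0.4 q6 -0.4
shift [-0.6  2.2 21.8] turn [-0.005 -0.002  0.002]
```

```bash
python3 -m jog '[[[-0.6,1.9,11],[-0.004,0,0],0.4],[[-0.6,1.9,21.8],[-0.004,0,0],0.4],[[-0.6,1.9,21.8],[-0.004,0,0],0.4],[[-0.6,1.9,21.8],[-0.004,0,0],0],[[-0.6,1.9,21.8],[-0.004,0,0],0],[[-0.6,1.9,21.8],[-0.004,0,0],0],[[-0.6,1.9,21.8],[-0.004,0,0],0],[[-0.6,1.9,21.8],[-0.004,0,0],0]]' >/dev/null;python3 -c "
from h import *
st()"
for i in 1 2 3; do python3 -m jog '[[[0,0,0.3],[0,0,0.05],0],[[0,0,0.6],[0,0,0.1],0]]' >/dev/null;python3 -c "
from h import *
st()"; done
```

```text
t 20.63 pos [0.6085 0.068  0.097 ] yaw 1.892 F [-1.2 -6.2 -1.9] M [-0.857  0.293 -0.017] op 0.128 q6 -0.4
t 20.8 pos [0.6084 0.0679 0.0965] yaw 1.79 F [-2.5 -2.8 -1.6] M [-0.403  0.239  0.285] op 0.133 q6 -0.3
t 20.97 pos [0.6082 0.0678 0.0959] yaw 1.689 F [-1.  -2.3 -2.1] M [-0.416  0.245  0.285] op 0.129 q6 -0.2
t 21.13 pos [0.6081 0.0678 0.0953] yaw 1.587 F [-1.5 -2.5 -1.9] M [-0.396  0.266  0.264] op 0.134 q6 -0.1
```

```bash

python3 -m jog '[[[0,0,0.3],[0,0,0.05],0],[[0,0,0.3],[0,0,0.05],0.4],[[0,0,0.3],[0,0,0.05],0.4],[[0,0,0.3],[0,0,0.05],0.4]]' >/dev/null;python3 -c "
from h import *
st();to(*S['c'],.123,1.935)"
```

```text
t 21.47 pos [0.6087 0.0681 0.0957] yaw 1.538 F [ 0.2 -0.6 -0.4] M [ 0.004 -0.027 -0.084] op 0.402 q6 -0.05
shift [-118.2 -140.1  -27.2] turn [-0.001 -0.    -0.397]
```

```bash
python3 -m jog '[[[0,0,-40],[0,0,-0.05],0.4],[[-34,-40,-50],[0,0,-0.17],0.4],[[-117,-140,-50],[0,0,-0.397],0.4],[[-117,-140,-50],[0,0,-0.397],0.4],[[-117,-140,-50],[0,0,-0.397],0.4],[[-117,-140,-50],[0,0,-0.397],0.4],[[-117,-140,-40],[0,0,-0.397],0.4],[[-117,-140,-27],[0,0,-0.397],0.4],[[-117,-140,-27],[0,0,-0.397],0.4]]' >/dev/null;python3 -c "
from h import *
st();to(*S['c'],.0975,1.935)"
```

```text
t 22.22 pos [ 0.4643 -0.0439  0.1213] yaw 1.935 F [-0.7  0.9 -0.9] M [ 0.002 -0.002 -0.043] op 0.401 q6 -0.71
shift [-1.7  0.  23.8] turn [-0.002 -0.002  0.   ]
```

```bash
python3 -m jog '[[[-1.4,0,12],[0,0,0],0.4],[[-1.4,0,23.8],[0,0,0],0.4],[[-1.4,0,23.8],[0,0,0],0.4],[[-1.4,0,23.8],[0,0,0],0],[[-1.4,0,23.8],[0,0,0],0],[[-1.4,0,23.8],[0,0,0],0],[[-1.4,0,23.8],[0,0,0],0],[[-1.4,0,23.8],[0,0,0],0]]' >/dev/null;python3 -c "
from h import *
st()"
for i in 1 2 3; do python3 -m jog '[[[0,0,0.3],[0,0,0.05],0],[[0,0,0.6],[0,0,0.1],0]]' >/dev/null;python3 -c "
from h import *
st()"; done
```

```text
t 22.88 pos [ 0.4644 -0.0452  0.0982] yaw 1.936 F [-5.1 -0.5  2.3] M [-0.252  0.684  0.07 ] op 0.129 q6 -0.72
t 23.05 pos [ 0.4643 -0.0452  0.0978] yaw 1.835 F [-1.  -1.5 -4.3] M [-0.278 -0.003  0.293] op 0.127 q6 -0.61
t 23.22 pos [ 0.4643 -0.0452  0.0973] yaw 1.734 F [-1.  -1.3 -6.1] M [-0.271 -0.157  0.286] op 0.125 q6 -0.51
t 23.38 pos [ 0.4643 -0.0452  0.0967] yaw 1.632 F [-0.9 -1.6 -5.9] M [-0.26  -0.132  0.292] op 0.133 q6 -0.41
```

```bash

python3 -m jog '[[[0,0,0.8],[0,0,0.05],0],[[0,0,0.8],[0,0,0.05],0.4],[[0,0,0.8],[0,0,0.05],0.4],[[0,0,0.8],[0,0,0.05],0.4]]' >/dev/null;python3 -c "
from h import *
st();to(*S['b'],.123,2.206)"
```

```text
t 23.72 pos [ 0.4651 -0.0453  0.0966] yaw 1.584 F [-0.3 -0.2  1.2] M [-0.02   0.048  0.006] op 0.399 q6 -0.36
shift [128.9  16.2 -26.6] turn [-0.003  0.001 -0.622]
```

```bash
python3 -m jog '[[[0,0,-40],[0,0,-0.05],0.4],[[42,5,-50],[0,0,-0.17],0.4],[[129,16,-50],[0,0,-0.622],0.4],[[129,16,-50],[0,0,-0.622],0.4],[[129,16,-50],[0,0,-0.622],0.4],[[129,16,-40],[0,0,-0.622],0.4],[[129,16,-27],[0,0,-0.622],0.4],[[129,16,-27],[0,0,-0.622],0.4]]' >/dev/null;python3 -c "
from h import *
st();to(*S['b'],.0965,2.206)"
```

```text
t 24.38 pos [0.4782 0.0846 0.1219] yaw 2.208 F [-1.2 -0.4 -0.1] M [0.002 0.039 0.025] op 0.395 q6 -0.71
shift [-1.5  0.7 25.4] turn [-0.005 -0.002  0.002]
```

```bash
python3 -m jog '[[[-1.5,0.5,13],[0,0,0],0.4],[[-1.5,0.5,25.4],[-0.003,0,0],0.4],[[-1.5,0.5,25.4],[-0.003,0,0],0.4],[[-1.5,0.5,25.4],[-0.003,0,0],0],[[-1.5,0.5,25.4],[-0.003,0,0],0],[[-1.5,0.5,25.4],[-0.003,0,0],0],[[-1.5,0.5,25.4],[-0.003,0,0],0],[[-1.5,0.5,25.4],[-0.003,0,0],0]]' >/dev/null;python3 -c "
from h import *
st()"
for i in 1 2 3; do python3 -m jog '[[[0,0,0.35],[0,0,0.05],0],[[0,0,0.7],[0,0,0.1],0]]' >/dev/null;python3 -c "
from h import *
st()"; done
```

```text
t 25.05 pos [0.4795 0.0833 0.0974] yaw 2.208 F [-5.7 -3.2  6.3] M [-0.506  0.744 -0.026] op 0.127 q6 -0.71
t 25.22 pos [0.4794 0.0831 0.097 ] yaw 2.106 F [-1.8 -1.6  0.9] M [-0.2    0.381  0.212] op 0.125 q6 -0.61
t 25.38 pos [0.4793 0.0831 0.0965] yaw 2.004 F [-2.1 -1.1 -0.9] M [-0.163  0.246  0.174] op 0.131 q6 -0.51
t 25.55 pos [0.4792 0.083  0.0959] yaw 1.902 F [-2.4 -1.5  0.2] M [-0.171  0.3    0.202] op 0.132 q6 -0.4
```

```bash

python3 -m jog '[[[0,0,0.4],[0,0,0.05],0],[[0,0,0.4],[0,0,0.05],0.4],[[0,0,0.4],[0,0,0.05],0.4],[[0,0,0.4],[0,0,0.05],0.4]]' >/dev/null;python3 -c "
from h import *
st();to(*S['d'],.122,1.905)"
```

```text
t 25.88 pos [0.4799 0.0831 0.096 ] yaw 1.853 F [-0.7  0.9 -0.5] M [ 0.026 -0.052 -0.023] op 0.398 q6 -0.35
shift [-169.5   69.6  -25.9] turn [-0.001  0.001 -0.052]
```

```bash
python3 -m jog '[[[0,0,-40],[0,0,-0.05],0.4],[[-48,20,-50],[0,0,-0.052],0.4],[[-171,69.5,-50],[0,0,-0.052],0.4],[[-171,69.5,-50],[0,0,-0.052],0.4],[[-171,69.5,-50],[0,0,-0.052],0.4],[[-171,69.5,-50],[0,0,-0.052],0.4],[[-171,69.5,-38],[0,0,-0.052],0.4],[[-171,69.5,-26],[0,0,-0.052],0.4],[[-171,69.5,-26],[0,0,-0.052],0.4]]' >/dev/null;python3 -c "
from h import *
st();to(*S['d'],.096,1.905)"
```

```text
t 26.63 pos [ 0.5915 -0.0604  0.1184] yaw 1.906 F [-1.   0.  -0.6] M [0.051 0.057 0.025] op 0.399 q6 -0.64
shift [-0.7  2.5 22.4] turn [-0.006 -0.004  0.001]
```

```bash
python3 -m jog '[[[-0.7,2.3,12],[0,0,0],0.4],[[-0.7,2.3,22.4],[-0.004,-0.004,0],0.4],[[-0.7,2.3,22.4],[-0.004,-0.004,0],0.4],[[-0.7,2.3,22.4],[-0.004,-0.004,0],0],[[-0.7,2.3,22.4],[-0.004,-0.004,0],0],[[-0.7,2.3,22.4],[-0.004,-0.004,0],0],[[-0.7,2.3,22.4],[-0.004,-0.004,0],0],[[-0.7,2.3,22.4],[-0.004,-0.004,0],0]]' >/dev/null;python3 -c "
from h import *
st()"
for i in 1 2 3; do python3 -m jog '[[[0,0,0.35],[0,0,0.05],0],[[0,0,0.7],[0,0,0.1],0]]' >/dev/null;python3 -c "
from h import *
st()"; done
```

```text
t 27.3 pos [ 0.5934 -0.0596  0.0962] yaw 1.906 F [-4.9  3.4  1.7] M [0.549 0.644 0.182] op 0.132 q6 -0.63
t 27.47 pos [ 0.5934 -0.0596  0.0957] yaw 1.804 F [-2.6  1.5 -0.5] M [0.207 0.322 0.172] op 0.129 q6 -0.53
t 27.63 pos [ 0.5934 -0.0596  0.095 ] yaw 1.702 F [-2.4  0.6 -0.3] M [0.192 0.277 0.196] op 0.129 q6 -0.43
t 27.8 pos [ 0.5934 -0.0596  0.0945] yaw 1.6 F [-2.3  1.5 -0.2] M [0.236 0.373 0.234] op 0.127 q6 -0.33
```

```bash

python3 -m jog '[[[0,0,0.4],[0,0,0.05],0],[[0,0,0.4],[0,0,0.05],0.4],[[0,0,0.4],[0,0,0.05],0.4],[[0,0,0.4],[0,0,0.05],0.4]]' >/dev/null;python3 -c "
from h import *
st();to(*S['a'],.120,1.538)"
```

```text
t 28.13 pos [ 0.5942 -0.06    0.0947] yaw 1.551 F [ 0.1 -0.3  0.8] M [ 0.017 -0.022 -0.023] op 0.404 q6 -0.28
shift [129.1  12.3 -25.4] turn [0.    0.001 0.013]
```

```bash
python3 -m jog '[[[0,0,-40],[0,0,0],0.4],[[42,4,-50],[0,0,0.013],0.4],[[129,13,-50],[0,0,0.013],0.4],[[129,13,-50],[0,0,0.013],0.4],[[129,13,-38],[0,0,0.013],0.4],[[129,13,-25],[0,0,0.013],0.4],[[129,13,-25],[0,0,0.013],0.4]]' >/dev/null;python3 -c "
from h import *
st();to(*S['a'],.0950,1.538)"
```

```text
t 28.72 pos [0.6078 0.0689 0.1163] yaw 1.54 F [-0.6 -0.6 -1. ] M [-0.001  0.034 -0.002] op 0.397 q6 -0.05
shift [ 0.1  1.3 21.3] turn [-0.004  0.002  0.002]
```

```bash
python3 -m jog '[[[0,1,11],[-0.003,0,0],0.4],[[0,1,21.3],[-0.003,0,0],0.4],[[0,1,21.3],[-0.003,0,0],0.4],[[0,1,21.3],[-0.003,0,0],0],[[0,1,21.3],[-0.003,0,0],0],[[0,1,21.3],[-0.003,0,0],0],[[0,1,21.3],[-0.003,0,0],0],[[0,1,21.3],[-0.003,0,0],0]]' >/dev/null;python3 -c "
from h import *
st()"
for i in 1 2 3; do python3 -m jog '[[[0,0,0.25],[0,0,0.04],0],[[0,0,0.5],[0,0,0.08],0]]' >/dev/null;python3 -c "
from h import *
st()"; done
```

```text
t 29.38 pos [0.6082 0.068  0.0951] yaw 1.54 F [-4.  -3.4  0.3] M [-0.735  0.572  0.029] op 0.128 q6 -0.05
t 29.55 pos [0.608  0.0679 0.0947] yaw 1.459 F [-3.5 -0.5 -0.3] M [-0.188  0.306  0.277] op 0.129 q6 0.03
t 29.72 pos [0.6078 0.0679 0.0943] yaw 1.377 F [-0.6 -1.8 -0.6] M [-0.389 -0.087  0.323] op 0.126 q6 0.11
t 29.88 pos [0.6078 0.0679 0.094 ] yaw 1.296 F [-4.1 -0.8 -2.1] M [-0.01   0.779  0.335] op 0.13 q6 0.2
```

```bash
for i in 1 2; do python3 -m jog '[[[0,0,0.15],[0,0,0.02],0]]' >/dev/null;python3 -c "
from h import *
st()"; done
```

```text
t 29.97 pos [0.6076 0.0679 0.0938] yaw 1.275 F [-3.6  0.1 -1.1] M [-0.088  0.474  0.334] op 0.137 q6 0.22
t 30.05 pos [0.6077 0.068  0.0938] yaw 1.255 F [-0.6 -1.2 -2.1] M [-0.226  0.128  0.365] op 0.128 q6 0.24
```

```bash
for i in 1 2 3; do python3 -m jog '[[[0,0,0],[0,0,-0.05],0]]' >/dev/null;python3 -c "
from h import *
st()"; done
```

```text
t 30.13 pos [0.6077 0.068  0.0939] yaw 1.303 F [-2.8 -1.4  0.8] M [-0.187  0.335 -0.12 ] op 0.129 q6 0.19
t 30.22 pos [0.6078 0.068  0.0941] yaw 1.355 F [-2.2 -1.8 -0.6] M [-0.156  0.317 -0.069] op 0.13 q6 0.14
t 30.3 pos [0.6079 0.0679 0.0944] yaw 1.406 F [-2.7 -1.2 -0.5] M [-0.178  0.377 -0.102] op 0.13 q6 0.09
```

```bash
for i in 1 2 3; do python3 -m jog '[[[0,0,0.18],[0,0,0.025],0]]' >/dev/null;python3 -c "
from h import *
st()"; done
```

```text
t 30.38 pos [0.6079 0.0679 0.0944] yaw 1.383 F [-2.  -1.  -2.9] M [-0.143  0.254  0.257] op 0.129 q6 0.11
t 30.47 pos [0.6078 0.0679 0.0942] yaw 1.354 F [-2.3 -0.9 -2.7] M [-0.19   0.283  0.356] op 0.131 q6 0.14
t 30.55 pos [0.6078 0.0679 0.0941] yaw 1.325 F [-2.4 -1.3 -1.4] M [-0.178  0.305  0.384] op 0.127 q6 0.17
```

```bash

python3 -m jog '[[[0,0,0],[0,0,0],0.4],[[0,0,0],[0,0,0],0.4],[[0,0,0],[0,0,0],0.4]]' >/dev/null;python3 -c "
from h import *
st();to(*S['c'],.121,1.584)"
```

```text
t 30.8 pos [0.6086 0.068  0.0947] yaw 1.324 F [ 0.5 -0.  -0.3] M [0.01  0.04  0.011] op 0.399 q6 0.17
shift [-145.1 -111.7  -26. ] turn [ 0.001  0.003 -0.26 ]
```

```bash
python3 -m jog '[[[0,0,-40],[0,0,-0.05],0.4],[[-40,-31,-50],[0,0,-0.17],0.4],[[-144,-112,-50],[0,0,-0.26],0.4],[[-144,-112,-50],[0,0,-0.26],0.4],[[-144,-112,-50],[0,0,-0.26],0.4],[[-144,-112,-50],[0,0,-0.26],0.4],[[-144,-112,-38],[0,0,-0.26],0.4],[[-144,-112,-26],[0,0,-0.26],0.4],[[-144,-112,-26],[0,0,-0.26],0.4]]' >/dev/null;python3 -c "
from h import *
st();to(*S['c'],.0962,1.584)"
```

```text
t 31.55 pos [ 0.4639 -0.0443  0.1199] yaw 1.583 F [-0.   0.7 -0.4] M [-0.006  0.001 -0.056] op 0.401 q6 -0.36
shift [-1.   1.  23.7] turn [-0.001  0.002 -0.001]
```

```bash
python3 -m jog '[[[-0.8,1,12],[0,0,0],0.4],[[-0.8,1,23.5],[0,0,0],0.4],[[-0.8,1,23.5],[0,0,0],0.4],[[-0.8,1,23.5],[0,0,0],0],[[-0.8,1,23.5],[0,0,0],0],[[-0.8,1,23.5],[0,0,0],0],[[-0.8,1,23.5],[0,0,0],0],[[-0.8,1,23.5],[0,0,0],0]]' >/dev/null;python3 -c "
from h import *
st()"
for i in 1 2 3 4 5 6; do python3 -m jog '[[[0,0,0.18],[0,0,0.025],0]]' >/dev/null;python3 -c "
from h import *
st()"; done
```

```text
t 32.22 pos [ 0.4644 -0.0451  0.0973] yaw 1.584 F [-6.3 -0.6  4.7] M [-0.042  0.841  0.103] op 0.132 q6 -0.36
t 32.3 pos [ 0.4643 -0.0451  0.0975] yaw 1.559 F [  1.8  -1.2 -12.5] M [-0.217 -0.529  0.367] op 0.127 q6 -0.34
t 32.38 pos [ 0.4643 -0.0451  0.0974] yaw 1.533 F [  1.7  -1.8 -11.7] M [-0.231 -0.502  0.326] op 0.129 q6 -0.31
t 32.47 pos [ 0.4642 -0.0451  0.0972] yaw 1.507 F [ 0.1 -1.  -6.5] M [-0.142 -0.2    0.334] op 0.133 q6 -0.28
t 32.55 pos [ 0.4643 -0.0451  0.097 ] yaw 1.48 F [ 0.9 -1.  -5.7] M [-0.192 -0.095  0.313] op 0.124 q6 -0.26
t 32.63 pos [ 0.4643 -0.0451  0.0969] yaw 1.454 F [ 0.3 -1.5 -5.8] M [-0.135 -0.165  0.395] op 0.129 q6 -0.23
t 32.72 pos [ 0.4643 -0.0451  0.0968] yaw 1.427 F [ 0.  -1.7 -5.5] M [-0.118 -0.043  0.376] op 0.124 q6 -0.2
```

```bash

python3 -m jog '[[[0,0,0],[0,0,0],0.4],[[0,0,0],[0,0,0],0.4],[[0,0,0],[0,0,0],0.4]]' >/dev/null;python3 -c "
from h import *
st();to(*S['b'],.122,1.853)"
```

```text
t 32.97 pos [ 0.465  -0.0452  0.0976] yaw 1.428 F [ 0.9 -0.9 -0.2] M [ 0.009 -0.062  0.017] op 0.399 q6 -0.2
shift [129.7  -3.9 -25.2] turn [-0.001  0.006 -0.425]
```

```bash
python3 -m jog '[[[0,0,-40],[0,0,-0.05],0.4],[[42,-1,-50],[0,0.003,-0.17],0.4],[[130,-4,-50],[0,0.006,-0.425],0.4],[[130,-4,-50],[0,0.006,-0.425],0.4],[[130,-4,-50],[0,0.006,-0.425],0.4],[[130,-4,-38],[0,0.006,-0.425],0.4],[[130,-4,-26],[0,0.006,-0.425],0.4],[[130,-4,-26],[0,0.006,-0.425],0.4]]' >/dev/null;python3 -c "
from h import *
st();to(*S['b'],.0950,1.853)"
```

```text
t 33.63 pos [0.4784 0.0846 0.1213] yaw 1.853 F [-0.3  0.3 -0.8] M [-0.04   0.064 -0.023] op 0.399 q6 -0.35
shift [-1.2  1.  26.3] turn [-0.003 -0.001  0.   ]
```

```bash
python3 -m jog '[[[-1,0.9,13],[0,0,0],0.4],[[-1,0.9,26],[0,0,0],0.4],[[-1,0.9,26],[0,0,0],0.4],[[-1,0.9,26],[0,0,0],0],[[-1,0.9,26],[0,0,0],0],[[-1,0.9,26],[0,0,0],0],[[-1,0.9,26],[0,0,0],0],[[-1,0.9,26],[0,0,0],0]]' >/dev/null;python3 -c "
from h import *
st()"
for i in 1 2 3 4 5 6; do python3 -m jog '[[[0,0,0.2],[0,0,0.03],0]]' >/dev/null;python3 -c "
from h import *
st()"; done
```

```text
t 34.3 pos [0.4792 0.0835 0.0963] yaw 1.854 F [-5.2 -1.6  4.8] M [-0.368  0.697  0.105] op 0.129 q6 -0.35
t 34.38 pos [0.479  0.0834 0.0965] yaw 1.824 F [  1.7   1.1 -14.4] M [ 0.287 -0.687  0.322] op 0.128 q6 -0.32
t 34.47 pos [0.479  0.0834 0.0963] yaw 1.793 F [  2.4   1.7 -11.2] M [ 0.137 -0.715  0.395] op 0.129 q6 -0.29
t 34.55 pos [0.479  0.0834 0.0961] yaw 1.762 F [ 1.9  0.  -7.9] M [ 0.098 -0.433  0.378] op 0.133 q6 -0.26
t 34.63 pos [0.4789 0.0834 0.096 ] yaw 1.731 F [ 0.8 -0.6 -6.5] M [ 0.023 -0.309  0.338] op 0.126 q6 -0.23
t 34.72 pos [0.4789 0.0834 0.0958] yaw 1.7 F [ 1.3  0.4 -7.2] M [ 0.075 -0.373  0.364] op 0.127 q6 -0.2
t 34.8 pos [0.4789 0.0834 0.0957] yaw 1.669 F [ 1.1  1.  -7.7] M [ 0.038 -0.269  0.355] op 0.125 q6 -0.17
```

```bash
for i in 1 2 3 4; do python3 -m jog '[[[0,0,0.6],[0,0,0.008],0]]' >/dev/null;python3 -c "
from h import *
st()"; done
```

```text
t 34.88 pos [0.479  0.0834 0.0955] yaw 1.66 F [-1.7 -0.8  0.3] M [0.053 0.24  0.34 ] op 0.131 q6 -0.16
t 34.97 pos [0.479  0.0834 0.0954] yaw 1.653 F [-2.  -0.7  1.1] M [0.002 0.35  0.323] op 0.131 q6 -0.15
t 35.05 pos [0.479  0.0834 0.0954] yaw 1.645 F [-3.5  0.6  2.1] M [0.014 0.399 0.312] op 0.13 q6 -0.15
t 35.13 pos [0.479  0.0834 0.0953] yaw 1.637 F [-3.6  0.   3.6] M [0.059 0.537 0.331] op 0.13 q6 -0.14
```

```bash

python3 -m jog '[[[0,0,0],[0,0,0],0.4],[[0,0,0],[0,0,0],0.4],[[0,0,0],[0,0,0],0.4]]' >/dev/null;python3 -c "
from h import *
st();to(*S['d'],.121,1.551)"
```

```text
t 35.38 pos [0.4797 0.0833 0.0957] yaw 1.636 F [ 0.1  0.2 -1.5] M [ 0.055 -0.039 -0.045] op 0.399 q6 -0.14
shift [-150.7  104.7  -25.2] turn [0.    0.001 0.085]
```

```bash
python3 -m jog '[[[0,0,-40],[0,0,0],0.4],[[-41,28,-50],[0,0,0.085],0.4],[[-152,105,-50],[0,0,0.085],0.4],[[-152,105,-50],[0,0,0.085],0.4],[[-152,105,-50],[0,0,0.085],0.4],[[-152,105,-50],[0,0,0.085],0.4],[[-152,105,-38],[0,0,0.085],0.4],[[-152,105,-26],[0,0,0.085],0.4],[[-152,105,-26],[0,0,0.085],0.4]]' >/dev/null;python3 -c "
from h import *
st();to(*S['d'],.0945,1.551)"
```

```text
t 36.13 pos [ 0.5916 -0.0602  0.118 ] yaw 1.551 F [-1.6  0.5 -0. ] M [0.016 0.023 0.021] op 0.396 q6 -0.28
shift [ 0.   2.6 23.5] turn [-0.006 -0.001  0.   ]
```

```bash
python3 -m jog '[[[0,2.3,12],[0,0,0],0.4],[[0,2.3,23.5],[-0.004,0,0],0.4],[[0,2.3,23.5],[-0.004,0,0],0.4],[[0,2.3,23.5],[-0.004,0,0],0],[[0,2.3,23.5],[-0.004,0,0],0],[[0,2.3,23.5],[-0.004,0,0],0],[[0,2.3,23.5],[-0.004,0,0],0],[[0,2.3,23.5],[-0.004,0,0],0]]' >/dev/null;python3 -c "
from h import *
st()"
for i in 1 2 3 4; do python3 -m jog '[[[0,0,0.3],[0,0,0.03],0]]' >/dev/null;python3 -c "
from h import *
st()"; done
```

```text
t 36.8 pos [ 0.5934 -0.0595  0.0947] yaw 1.552 F [-2.9  3.2  1.1] M [0.632 0.573 0.131] op 0.136 q6 -0.28
t 36.88 pos [ 0.5934 -0.0594  0.0947] yaw 1.522 F [-0.6 -0.8 -3.1] M [-0.102  0.044  0.28 ] op 0.129 q6 -0.25
t 36.97 pos [ 0.5934 -0.0594  0.0946] yaw 1.492 F [-1.   0.8 -1.6] M [0.092 0.15  0.282] op 0.129 q6 -0.22
t 37.05 pos [ 0.5935 -0.0595  0.0944] yaw 1.461 F [-1.5  1.8 -2. ] M [0.258 0.07  0.261] op 0.131 q6 -0.19
t 37.13 pos [ 0.5935 -0.0595  0.0942] yaw 1.43 F [-1.9  1.2 -1.3] M [0.258 0.25  0.297] op 0.127 q6 -0.16
```

```bash
for i in 1 2 3 4; do python3 -m jog '[[[0,0,0.25],[0,0,0.015],0]]' >/dev/null;python3 -c "
from h import *
st()"; done
```

```text
t 37.22 pos [ 0.5935 -0.0595  0.0942] yaw 1.414 F [-2.7  1.7 -1.3] M [0.238 0.293 0.28 ] op 0.129 q6 -0.14
t 37.3 pos [ 0.5934 -0.0594  0.0941] yaw 1.398 F [-4.9  2.2  1.4] M [0.316 0.742 0.308] op 0.131 q6 -0.13
t 37.38 pos [ 0.5934 -0.0594  0.094 ] yaw 1.383 F [-2.9  2.4  1.7] M [0.242 0.348 0.272] op 0.131 q6 -0.11
t 37.47 pos [ 0.5935 -0.0595  0.0939] yaw 1.367 F [ 0.9  0.6 -0.6] M [ 0.15  -0.194  0.329] op 0.128 q6 -0.09
```

```bash
for i in 1 2; do python3 -m jog '[[[0,0,0.1],[0,0,0.01],0]]' >/dev/null;python3 -c "
from h import *
st()"; done
python3 -m jog '[[[0,0,0],[0,0,0],0.4],[[0,0,0],[0,0,0],0.4],[[0,0,0],[0,0,0],0.4]]' >/dev/null;python3 -c "
from h import *
st();to(*S['b'],.120,1.637);to(*S['a'],.118,1.325)"
```

```text
t 37.55 pos [ 0.5935 -0.0595  0.0939] yaw 1.356 F [-2.5  1.9 -0.9] M [0.387 0.522 0.355] op 0.13 q6 -0.08
t 37.63 pos [ 0.5935 -0.0595  0.0939] yaw 1.345 F [-4.   2.4  0.1] M [0.473 0.733 0.33 ] op 0.132 q6 -0.07
t 37.88 pos [ 0.5942 -0.0599  0.0943] yaw 1.345 F [-0.3  0.1  0.2] M [ 0.056 -0.016 -0.006] op 0.4 q6 -0.07
shift [ 114.3 -143.9  -25.7] turn [ 0.    -0.    -0.292]
shift [128.8 -14.5 -23.7] turn [ 0.   -0.    0.02]
```

```bash
python3 -m jog '[[[0,0,-40],[0,0,0],0.4],[[42,-5,-50],[0,0,0.02],0.4],[[129,-14,-50],[0,0,0.02],0.4],[[129,-14,-50],[0,0,0.02],0.4],[[129,-14,-38],[0,0,0.02],0.4],[[129,-14,-25],[0,0,0.02],0.4],[[129,-14,-25],[0,0,0.02],0.4]]' >/dev/null;python3 -c "
from h import *
st();to(*S['a'],.0937,1.325)"
```

```text
t 38.47 pos [0.6076 0.069  0.116 ] yaw 1.326 F [-0.5 -0.1 -1.2] M [-0.034 -0.018  0.022] op 0.394 q6 0.16
shift [ 0.3  1.5 22.3] turn [-0.004  0.001  0.001]
```

```bash
python3 -m jog '[[[0.3,0.7,12],[0,0,0],0.4],[[0.3,0.7,22.3],[-0.003,0,0],0.4],[[0.3,0.7,22.3],[-0.003,0,0],0.4],[[0.3,0.7,22.3],[-0.003,0,0],0],[[0.3,0.7,22.3],[-0.003,0,0],0],[[0.3,0.7,22.3],[-0.003,0,0],0],[[0.3,0.7,22.3],[-0.003,0,0],0],[[0.3,0.7,22.3],[-0.003,0,0],0]]' >/dev/null;python3 -c "
from h import *
st()"
python3 -m jog '[[[0,0,-0.2],[0,0,-0.03],0],[[0,0,-0.3],[0,0,-0.05],0]]' >/dev/null;python3 -c "
from h import *
st()"
for i in 1 2 3 4 5; do python3 -m jog '[[[0,0,0.1],[0,0,0.01],0]]' >/dev/null;python3 -c "
from h import *
st()"; done
```

```text
t 39.13 pos [0.6079 0.0684 0.0937] yaw 1.326 F [-2.9 -3.9 -1. ] M [-0.713  0.497  0.246] op 0.133 q6 0.17
t 39.3 pos [0.6079 0.0684 0.094 ] yaw 1.377 F [ 0.6 -1.7 -4.9] M [-0.309  0.011 -0.103] op 0.131 q6 0.11
t 39.38 pos [0.6078 0.0684 0.0939] yaw 1.368 F [-0.9 -1.9 -1. ] M [-0.228  0.321  0.241] op 0.127 q6 0.12
t 39.47 pos [0.6079 0.0684 0.0939] yaw 1.357 F [-0.7 -1.8 -2.8] M [-0.266  0.27   0.358] op 0.13 q6 0.13
t 39.55 pos [0.6078 0.0684 0.0938] yaw 1.346 F [-1.8 -2.2 -1.7] M [-0.284  0.172  0.35 ] op 0.133 q6 0.15
t 39.63 pos [0.6078 0.0684 0.0938] yaw 1.335 F [-2.6 -2.5 -2.4] M [-0.298  0.289  0.341] op 0.127 q6 0.16
t 39.72 pos [0.6078 0.0684 0.0937] yaw 1.324 F [-1.7 -1.8 -1.3] M [-0.318  0.213  0.333] op 0.128 q6 0.17
```

```bash

python3 -m jog '[[[0,0,0],[0,0,0],0.4],[[0,0,0],[0,0,0],0.4],[[0,0,0],[0,0,0],0.4]]' >/dev/null;python3 -c "
from h import *
st();to(*S['c'],.121,1.428)"
```

```text
t 39.97 pos [0.6087 0.0686 0.0945] yaw 1.323 F [ 0.3  0.5 -0.6] M [-0.028 -0.032 -0.019] op 0.404 q6 0.17
shift [-145.8 -111.5  -26.3] turn [ 0.     0.002 -0.105]
```

```bash
python3 -m jog '[[[0,0,-40],[0,0,-0.05],0.4],[[-40,-31,-50],[0,0,-0.105],0.4],[[-145,-112,-50],[0,0,-0.105],0.4],[[-145,-112,-50],[0,0,-0.105],0.4],[[-145,-112,-50],[0,0,-0.105],0.4],[[-145,-112,-50],[0,0,-0.105],0.4],[[-145,-112,-38],[0,0,-0.105],0.4],[[-145,-112,-26],[0,0,-0.105],0.4],[[-145,-112,-26],[0,0,-0.105],0.4]]' >/dev/null;python3 -c "
from h import *
st();to(*S['c'],.0955,1.428)"
```

```text
t 40.72 pos [ 0.4636 -0.0445  0.1196] yaw 1.427 F [ 0.8 -0.  -0.6] M [ 0.023 -0.027 -0.009] op 0.399 q6 -0.21
shift [-0.7  1.5 24.1] turn [-0.001  0.002 -0.001]
```

```bash
python3 -m jog '[[[-0.7,1.3,12],[0,0,0],0.4],[[-0.7,1.3,24],[0,0,0],0.4],[[-0.7,1.3,24],[0,0,0],0.4],[[-0.7,1.3,24],[0,0,0],0],[[-0.7,1.3,24],[0,0,0],0],[[-0.7,1.3,24],[0,0,0],0],[[-0.7,1.3,24],[0,0,0],0],[[-0.7,1.3,24],[0,0,0],0]]' >/dev/null;python3 -c "
from h import *
st()"
python3 -m jog '[[[0,0,-0.2],[0,0,-0.03],0],[[0,0,-0.3],[0,0,-0.05],0]]' >/dev/null;python3 -c "
from h import *
st()"
for i in 1 2 3 4 ; do python3 -m jog '[[[0,0,0.2],[0,0,0.01],0]]' >/dev/null;python3 -c "
from h import *
st()"; done
```

```text
t 41.38 pos [ 0.4644 -0.0452  0.0966] yaw 1.428 F [-6.   0.4  5.4] M [0.136 0.797 0.222] op 0.129 q6 -0.21
t 41.55 pos [ 0.4642 -0.0452  0.0969] yaw 1.48 F [-0.5 -0.8 -5.2] M [-0.145 -0.105 -0.066] op 0.129 q6 -0.26
t 41.63 pos [ 0.4643 -0.0452  0.0969] yaw 1.471 F [-1.  -1.2 -3.7] M [-0.23  -0.024  0.179] op 0.125 q6 -0.25
t 41.72 pos [ 0.4643 -0.0452  0.0969] yaw 1.46 F [-1.3 -0.4 -4.4] M [-0.107  0.009  0.326] op 0.127 q6 -0.24
t 41.8 pos [ 0.4643 -0.0452  0.0969] yaw 1.449 F [-0.9 -0.1 -3.5] M [-0.118  0.076  0.364] op 0.126 q6 -0.23
t 41.88 pos [ 0.4643 -0.0452  0.0968] yaw 1.438 F [-1.  -0.2 -2.3] M [-0.146  0.063  0.446] op 0.127 q6 -0.22
```

```bash

python3 -m jog '[[[0,0,-0.2],[0,0,-0.03],0],[[0,0,-0.4],[0,0,-0.065],0]]' >/dev/null;python3 -c "
from h import *
st()"
for i in 1 2 3 4 5; do python3 -m jog '[[[0,0,0.25],[0,0,0.01],0]]' >/dev/null;python3 -c "
from h import *
st()"; done
```

```text
t 42.05 pos [ 0.4643 -0.0451  0.097 ] yaw 1.503 F [ 0.8 -0.8 -6. ] M [-0.188 -0.093 -0.061] op 0.128 q6 -0.28
t 42.13 pos [ 0.4643 -0.0452  0.097 ] yaw 1.493 F [-2.8  0.1  0.6] M [-0.044  0.315  0.248] op 0.128 q6 -0.27
t 42.22 pos [ 0.4643 -0.0452  0.0969] yaw 1.48 F [-1.8 -0.4 -0.9] M [-0.102  0.255  0.294] op 0.128 q6 -0.26
t 42.3 pos [ 0.4643 -0.0452  0.0969] yaw 1.468 F [-2.4 -0.7 -0.5] M [-0.06   0.272  0.321] op 0.127 q6 -0.25
t 42.38 pos [ 0.4643 -0.0452  0.0968] yaw 1.457 F [-2.7  0.1 -0.1] M [-0.075  0.357  0.289] op 0.127 q6 -0.23
t 42.47 pos [ 0.4644 -0.0452  0.0968] yaw 1.445 F [-2.7 -0.3 -0.3] M [-0.048  0.385  0.317] op 0.13 q6 -0.22
```

```bash

python3 -m jog '[[[0,0,0],[0,0,0],0.4],[[0,0,0],[0,0,0],0.4],[[0,0,0],[0,0,0],0.4],[[0,0,-40],[0,0,0],0.4],[[0,0,-120],[0,0,0],0.4],[[0,0,-120],[0,0,0],0.4],[[150,100,-140],[0,0,0],0.4],[[150,100,-140],[0,0,0],0.4],[[150,100,-140],[0,0,0],0.4],[[150,200,-140],[0,0,0],0.4],[[150,250,-140],[0,0,0],0.4],[[150,250,-140],[0,0,0],0.4],[[150,250,-140],[0,0,0],0.4],[[150,250,-140],[0,0,0],0.4]]' >/dev/null;python3 - <<'E'
from h import *
st()
for n in ("top","scene"):
    p,d=camera(n); c=get_calibration(n); cv2.imwrite(f"pics/{n}9.png",cv2.cvtColor(p,cv2.COLOR_RGB2BGR)); W=cloud(c,d)
    hs=cv2.cvtColor(p,cv2.COLOR_RGB2HSV)
    m=(abs(W[...,0]-.537)<.08)&(abs(W[...,1]-.012)<.08)&(W[...,2]<.072)&(W[...,2]>.05)&(hs[...,1]<60)
    Q=W[m]; A=np.c_[Q[:,:2]-[.537,.012],np.ones(len(Q))]; print(n,len(Q),'tilt x,y, z top',np.linalg.lstsq(A,Q[:,2],rcond=None)[0].round(4))
    d0=np.load(f"pics/{n}0d.npy"); W0=cloud(c,d0); m=(abs(W0[...,0]-.537)<.08)&(abs(W0[...,1]-.012)<.08)&(W0[...,2]<.078)&(W0[...,2]>.06)
    print('  start z',np.median(W0[m][:,2]).round(4))
    for k,a in S.items():
        mm=orange(p)&(np.hypot(W[...,0]-a[0],W[...,1]-a[1])<.025)&(W[...,2]>.09); print('  ',k,'bar top',np.percentile(W[mm][:,2],90).round(4) if mm.sum() else None)
E
```

```text
t 43.63 pos [0.7352 0.0732 0.235 ] yaw 1.445 F [ 0.8 -0.6  0.3] M [-0.     0.008  0.01 ] op 0.399 q6 0.07
top 2260 tilt x,y, z top [0.0019 0.0009 0.0643]
  start z 0.0715
   a bar top None
   b bar top None
   c bar top 0.1136
   d bar top 0.1135
scene 1675 tilt x,y, z top [0.0011 0.0048 0.0639]
  start z 0.0712
   a bar top 0.1091
   b bar top 0.1094
   c bar top 0.1105
   d bar top 0.1103
```

View pics/scene9.png

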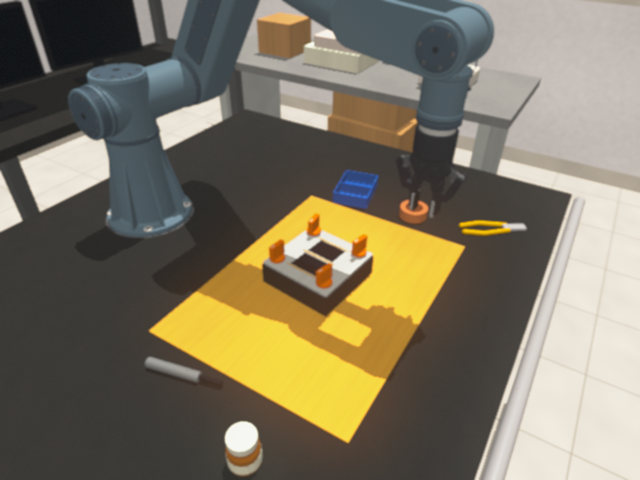

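```bash
python3 - <<'E'
from h import *
C=np.array([.537,.0118]); th=-.115; R=np.array([[np.cos(th),-np.sin(th)],[np.sin(th),np.cos(th)]])
for n in ("top","scene"):
    p,d=camera(n); c=get_calibration(n); W=cloud(c,d); W0=cloud(c,np.load(f"pics/{n}0d.npy"))
    for w,l in ((W0,'start'),(W,'end')):
        L=(w[...,:2]-C)@R; r=[]
        for sx,sy in ((1,1),(-1,1),(-1,-1),(1,-1),(0,0)):
            m=(abs(L[...,0]-sx*.05)<.03)&(abs(L[...,1]-sy*.05)<.03)&(w[...,2]<.079)&(w[...,2]>.055); r.append(np.median(w[m][:,2])*1000)
        print(n,l,'a b c d mid',np.round(r,1))
st()
E
```

```text
top start a b c d mid [71.4 71.3 71.1 71.6 71.7]
top end a b c d mid [63.6 64.3 64.9 65.1 64.9]
scene start a b c d mid [71.3 71.3 71.1 71.  71.7]
scene end a b c d mid [64.5 64.4 64.4 64.7 64.5]
t 43.83 pos [0.7315 0.0727 0.2346] yaw 1.445 F [-0.5 -0.2 -0.5] M [-0.038 -0.033 -0.044] op 0.402 q6 0.07
```

```bash
python3 -c "
from bench import *
print(hand_in())"
```

```text
the job is handed in; nothing more can be done
None
```

I closed the cover and handed the job in at about 44 s of the 72 s. By my checks it sits level on its seat with all four screws snug; `hand_in()` gave no verdict.

I turned the screws in the order a, c, b, d. The first pass was about 0.75 rad each (roughly half-way), then two passes of 0.35 rad each, then a slow pass to snug by the wrist moment. Screw a felt about 26 N at one point, so I backed it off slightly and retightened it. After that I re-checked a and c by backing each off about 0.05 rad and turning it in again.

**Final checks**
- **Screw loads:** the wrist moments give about 22 N on a, 20 N on c, 23 N on b and 20 N on d. The moment signal is noisy, about 0.04 Nm per reading. Each load is therefore an average, good to about ±3 N. Single readings for c ranged from 0.29 to 0.45 Nm.
- **Cover:** the depth images show all four corners about 6.3 to 7.8 mm lower, around 6.8 mm on average. They are level to about 1 mm, which is the image noise.
- **Bars against cover:** the bars sank about 9 mm. That fits the cover's drop plus the washer gap and squeeze. It is a little less than the 9 to 10 mm implied by the tool turn, probably because my starting bar angles were slightly off.
- **Surroundings:** the arm is clear of the module, and in the last picture the tray, roll, probe and jar appear where they started. The gripper ended with its fingers just above the tape roll in that view, with no contact force at the wrist.

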